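# Take down the first-piece gauging set-up

## Task

The first-piece check is finished: take the set-up on the granite plate apart from the top down, one piece at a time, and put everything away. Lay the shaft flat on the floor of the free half of the yellow tray, in line with the finished shafts there, then seat the V-block, the drilled block and the blue riser plate, upright as they stand now, each flat in the empty bed of the wooden nest that holds its twin. Do not knock the micrometer or the dial gauge stand.

Things in the scene. Friction and masses are not known exactly. Their poses are not given: they have to be found in the camera images.
- shaft_mid (a point): Bright steel shaft lying level in the V-block's vee, top of the stack; loose, about 320 g. Point on its axis, at the balance point: grip here. x along it: round, 24 mm thick, from -44 to +22 mm, then a hexagon head, 30 mm across flats, to +36 mm. In the vee its axis is 7 mm above the V-block's top; laid on a floor this point is 14 mm up (head on its flat, so 3 degrees off level; it does not roll).
- vblock_mid (a point): Dark iron V-block, second from the top; loose, about 480 g; 60 mm long (x), 40 mm wide (y), 32 mm high, with an open vee along x in its top, 20 mm wide and 10 mm deep. Point at its centre, half-way up (16 mm above its underside). z up. Grip it across its 40 mm width.
- block_mid (a point): Grey ground-steel block with rows of dark drilled holes, third from the top; loose, about 720 g; 82 mm long (x), 54 mm wide (y), 25 mm high. Point at its centre, half-way up (12.5 mm above its underside). z up. Grip it across its 54 mm width.
- riser_mid (a point): Blue anodised aluminium riser plate, bottom of the stack, lying on the dark granite plate (150 x 170 mm, top 40 mm above the table, fixed); loose, about 350 g; 100 mm long (x), 66 mm wide (y), 20 mm high. Point at its centre, half-way up (10 mm above its underside). z up. Grip it across its 66 mm width.
- tray_free (a point): Yellow open tray, fixed, 134 mm (x) by 156 mm (y), walls 3 mm thick, 26 mm high. Two finished shafts lie fixed along x in its +y half. Point on its floor (3 mm above the table), middle of the free half: end walls 64 mm away along x, side wall 43 mm away towards -y, nearest finished shaft's head 39 mm away towards +y.
- vblock_nest_bed (a point): Wooden nest for a pair of V-blocks, fixed, two green-felt beds side by side along y; the twin is fixed in the +y bed, its centre 88 mm from here. Point at the centre of the EMPTY bed, on the felt, 7 mm above the table. Bed 76 mm long (x), 56 mm wide (y), 8 mm clear round the piece; its rim stands 5 mm above the felt.
- block_nest_bed (a point): Wooden nest for a pair of drilled blocks, fixed, two green-felt beds side by side along y; the twin is fixed in the -y bed, its centre 96 mm from here. Point at the centre of the EMPTY bed, on the felt, 7 mm above the table. Bed 98 mm long (x), 70 mm wide (y), 8 mm clear round the piece; its rim stands 5 mm above the felt.
- riser_nest_bed (a point): Wooden nest for a pair of blue riser plates, fixed, two green-felt beds side by side along y; the twin is fixed in the +y bed, its centre 104 mm from here. Point at the centre of the EMPTY bed, on the felt, 7 mm above the table. Bed 116 mm long (x), 82 mm wide (y), 8 mm clear round the piece; its rim stands 5 mm above the felt.
- micrometer: Micrometer with a green bow, about 130 mm long and 55 mm wide, 18 mm high, lying loose on the table beyond the trays. Origin on the table under the middle of the bow's opening; y runs along the spindle. To be left alone.
- gauge_stand: Dial gauge on a stand: dark base 80 x 70 x 30 mm, column 200 mm high, dial on an arm; stands loose on the right of the bench. Origin under the centre of its base, z up. To be left alone.
There are look-alikes about, which are no part of the job. Leave any green or turquoise look-alike of the part that bears vblock_mid alone.

How it is judged:
By the outcome, as a careful person would: the job done as asked, in the order asked, and still so for the second after the job is handed in, with the robot touching nothing.
It also fails if it takes over 128 s, if anything falls off the work surface, if the arm or the gripper's body presses on something with over 40 N, if the wrist force passes 120 N, or if a joint passes its speed limit or range.

## Robot

A 6-joint arm with a two-finger parallel gripper is mounted at the origin on the work surface. World frame = base frame: x ahead of the robot, y to its left, z up, the work surface at z = 0. Lengths are in m, angles in rad, forces in N, time in s.
With the tool pointing down it reaches from about 0.35 to 0.975 m from the base axis. Payload 4.9 kg.
Tool frame: the origin (TCP) lies midway between the tips of the shut fingers; the grasp point (between the pads) lies 19 mm behind it (manip.grip_point_offset is the distance from the TCP to the grasp point, in m); z points along the fingers, y is the direction in which the jaws open and shut (so a half turn about z gives the same grasp; the last joint's range is limited). The gripper opens to 85 mm and grips with 20 to 120 N. Pads are 22 mm wide; open, the fingers measure 114 mm over their backs; the gripper's body (76 mm by 85 mm) begins 54 mm behind the grasp point. The pads swing forward as they close: fully open they stand 13 mm farther back than shut.
Start: joints at [1.007, 0.053, 1.613, -0, 1.476, -0.119], TCP at [0.269, 0.564, 0.231] pointing down, gripper open.
Joint ranges: [-3.01, 3.01], [-1.01, 2.22], [0.06, 2.58], [-1.02, 4.17], [0.09, 2.62], [-3.14, 3.14]. Speed limits (rad/s): [2.57, 2.57, 3.14, 3.14, 3.14, 3.14].

## Interface

Orientations are given as a unit quaternion [w, x, y, z].
In Python, from plant import manip gives the robot as it stands. The module is installed in compiled form; this text tells all that it offers.
- The arm moves only by the tool send_rows, never from a script. Its argument "steps" is a list of rows, each a list of 6 numbers: the shift along the tool's x, y, z in m, then the turn, a rotation vector about the tool's x, y, z in degrees. In form: [[dx, dy, dz, wx, wy, wz], ...]. A call has 1 to 8 rows; each row shifts and turns the commanded pose from where the row before left it, along the tool's axes as they then stand; what a row does not reach is not made up. A row lasts 1/8 s, in which the tool goes at most 62.5 mm and 10.7 degrees, less where a joint would pass 70% of its speed; a pose out of reach is approached as far as the arm can. A call is refused whole if a number of a shift passes 0.0625 or a number of a turn 10.7, either way. A call with a gripper value outside its range is refused whole. "grip" is the opening, from 0 (shut) to 1 (fully open), set as the call begins (left out, the last holds). The fingers move at their own pace and stop on an object; the grip force is fixed at half the most. Time passes only in rows, so rows that do not move let the fingers close. It gives the time, the measured TCP pose, the force and the opening at its end, in the units of the state.
- manip.state(): the state, without advancing time (a new reading comes with each control period).
- manip.grab_frame(name): name is "side" or "top"; returns the picture (384x512x3 uint8, blue, green, red); there is no depth.
- manip.get_calibration(name): a dict with "K" (3x3 intrinsics, pixels), "R" (3x3) and "t" (3): a world point X has camera coordinates R X + t. Camera axes: x right, y down, z forward; pixel columns grow to the right and rows downward; lengths in m; the calibration is good to about 2 mm. A picture is of the moment at which its call begins. get_calibration takes no time and is no camera call.
- manip.job_done(): hands the job in, once; it reports no verdict.
The state is a dict: "time": time; "joint_pos": joint angles; "joint_vel": joint speeds; "joint_efforts": joint torques, N m; "tool_pos": TCP position; "tool_rot": TCP orientation; "contact_force": force on the tool from outside, world axes, zero at the start; "ft_torque": the same for the moment, N m; "gripper_width": opening from 0.0 (shut) to 1.0 (fully open).
Only numpy, scipy, OpenCV 4.12 (cv2) and the standard library are available. Lean on these libraries where they do the work, as an engineer would, in place of code of your own. Each camera call takes 0.05 s, during which the arm holds its last target.

## Working session

There is one attempt and no reset: what is moved stays moved. The work goes in short steps, Python scripts to look and compute and a tool call to move; the robot and the scene stay as the last step left them, time stands still between calls to the robot, and variables do not carry over. Pictures are saved under pics/ and viewed, and the job is handed in when it is done.

Besides the shell and the picture viewer there is one more tool, called after ">>>" as name(argument=value, ...), one argument or row to a line, values as JSON. send_rows: Moves the arm, as the interface text tells. Its arguments: {"type":"object","properties":{"steps":{"type":"array"},"grip":{"type":"number"}},"required":["steps"]}

```bash
mkdir -p pics; python3 - <<'E'
from plant import manip
import cv2,numpy as np
for n in("side","top"):
    cv2.imwrite(f"pics/{n}0.png",manip.grab_frame(n))
    c=manip.get_calibration(n);print(n,{k:np.round(v,4).tolist() for k,v in c.items()})
print(manip.state(), manip.grip_point_offset)
E
```

```text
side {'K': [[425.1826, 0.0, 254.077], [0.0, 425.1826, 186.8218], [0.0, 0.0, 1.0]], 'R': [[0.918, -0.3962, 0.0172], [-0.2554, -0.6239, -0.7386], [0.3034, 0.6737, -0.6739]], 't': [-0.5212, 0.1481, 1.1865]}
top {'K': [[440.3049, 0.0, 251.9533], [0.0, 440.3049, 190.8358], [0.0, 0.0, 1.0]], 'R': [[-0.0098, -0.9997, -0.0204], [-0.9919, 0.0123, -0.1262], [0.1265, 0.019, -0.9918]], 't': [-0.0868, 0.5195, 1.2769]}
{'time': 0.1, 'joint_pos': array([ 1.00701709e+00,  5.32954425e-02,  1.61417495e+00,  1.58328669e-05,
        1.47596511e+00, -1.18989961e-01]), 'joint_vel': array([-0.00074682, -0.00051362, -0.00287625, -0.00126406,  0.00134138,
       -0.00056215]), 'joint_efforts': array([ 2.13960616e-04, -3.94905424e+01, -3.71361923e+01, -7.20476964e-05,
        3.94961913e-03,  5.92079090e-06]), 'tool_pos': array([0.26860527, 0.56371549, 0.23017218]), 'tool_rot': array([-3.15909917e-04,  2.20566562e-01,  9.75371490e-01, -8.65609475e-04]), 'contact_force': array([-1.33940067, -0.74788488, -0.14071905]), 'ft_torque': array([-0.00097148, -0.00790738, -0.05348569]), 'gripper_width': 1.001941504013129} 0.0187
```

View pics/top0.png

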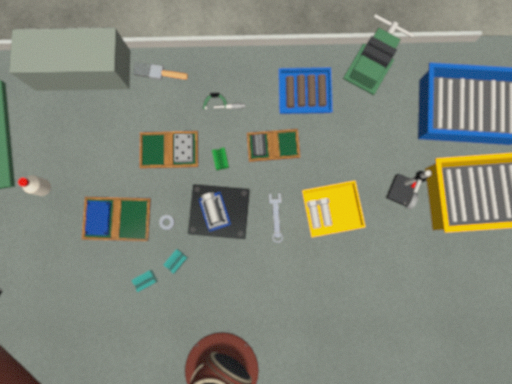

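View pics/side0.png

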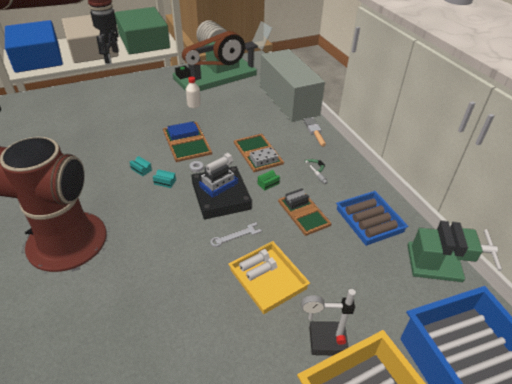

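```bash
python3 - <<'E'
import cv2
t=cv2.imread('pics/top0.png');s=cv2.imread('pics/side0.png')
def z(im,x,y,w,h,n,k=6): cv2.imwrite('pics/'+n,cv2.resize(im[y:y+h,x:x+w],None,fx=k,fy=k,interpolation=cv2.INTER_CUBIC))
z(t,75,120,130,98,'t_a.png');z(t,180,120,130,98,'t_b.png');z(t,180,170,75,75,'t_c.png',8);z(t,295,170,75,75,'t_d.png',8);z(t,75,185,130,98,'t_e.png')
z(s,150,110,130,98,'s_a.png');z(s,190,150,66,70,'s_b.png',8);z(s,220,180,120,130,'s_c.png',4.5)
E
```

```text
(no output)
```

View pics/t_a.png

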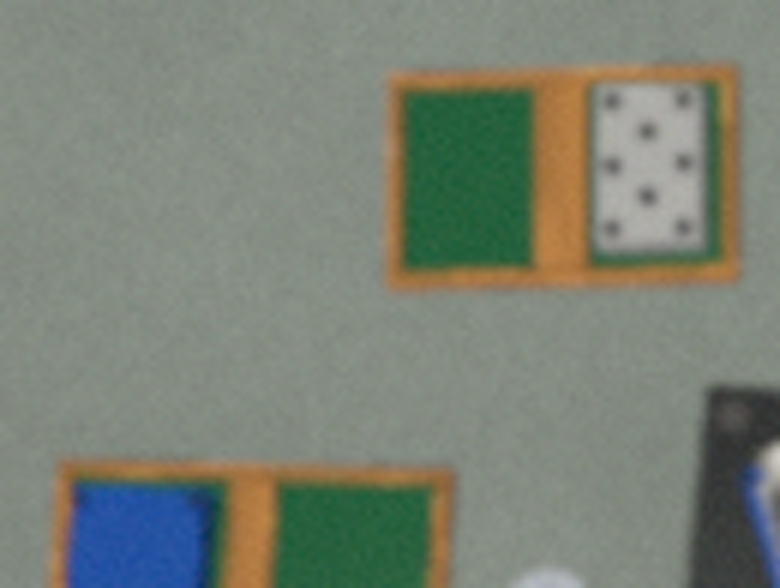

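View pics/t_b.png

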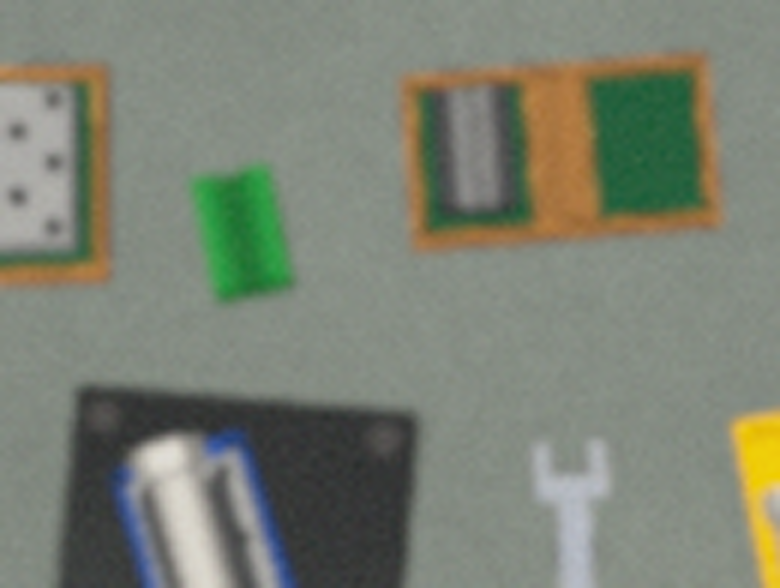

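View pics/t_c.png

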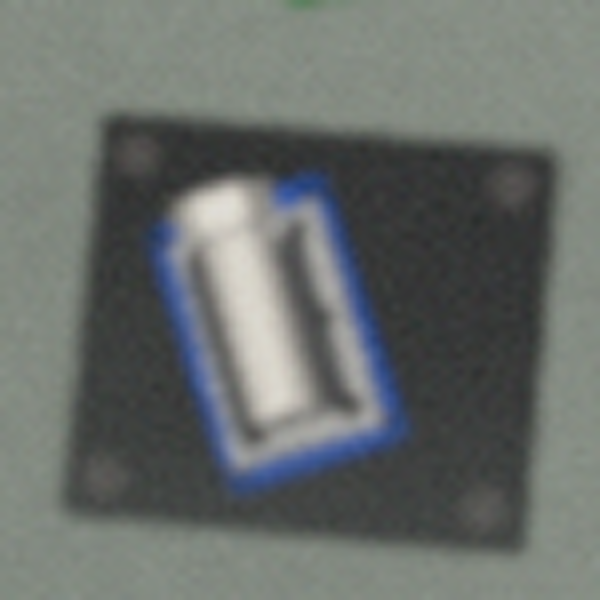

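View pics/t_d.png

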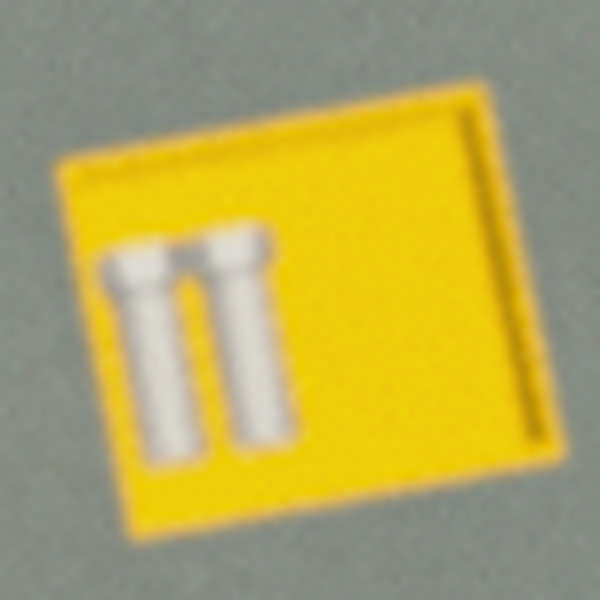

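View pics/t_e.png

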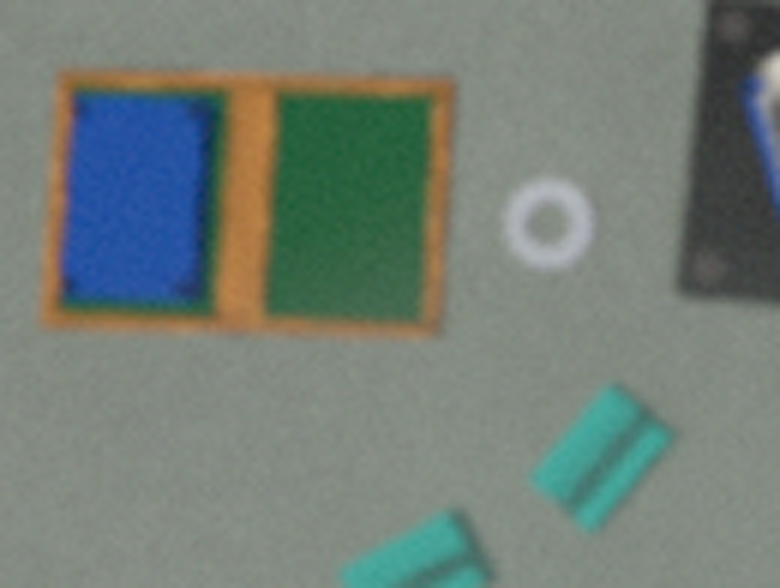

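View pics/s_b.png

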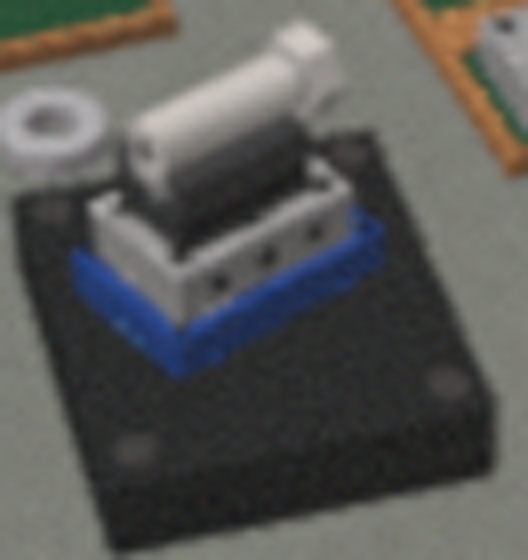

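View pics/s_a.png

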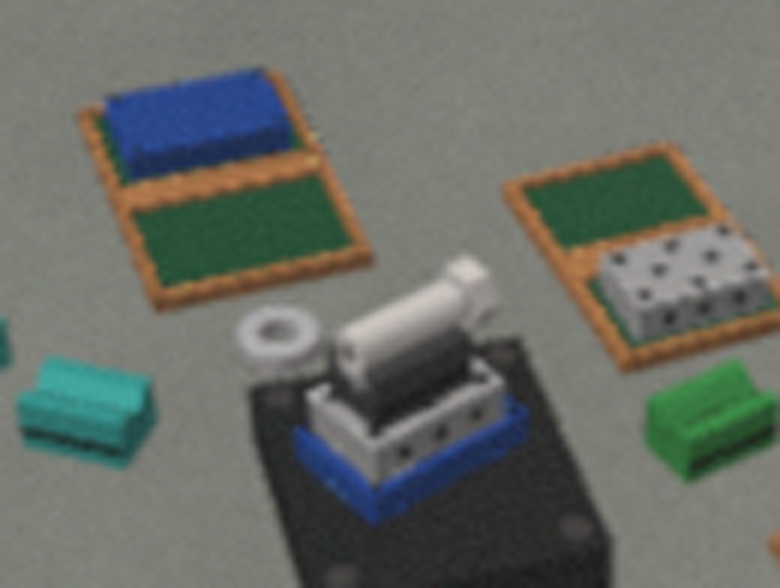

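View pics/s_c.png

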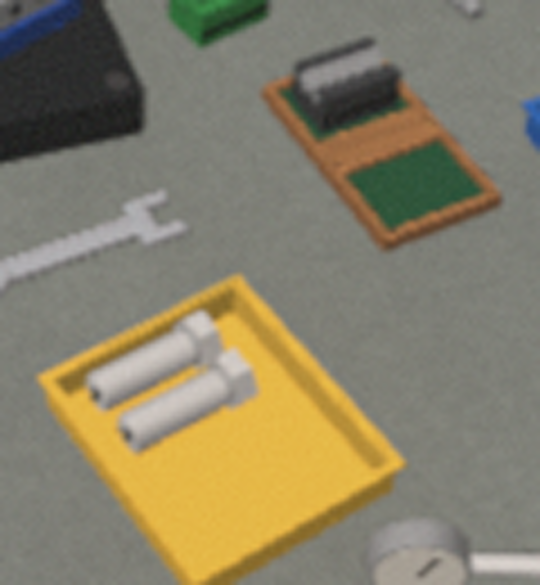

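```bash
cat > h.py <<'E'
import cv2,numpy as np
from plant import manip
C={n:manip.get_calibration(n) for n in("side","top")}
for n in C: C[n]={k:np.array(v,float) for k,v in C[n].items()}
def cam(n): return -C[n]['R'].T@C[n]['t']
def unproj(n,uv,z):
    c=C[n];o=cam(n);uv=np.atleast_2d(np.array(uv,float))
    d=(c['R'].T@np.linalg.inv(c['K'])@np.c_[uv,np.ones(len(uv))].T).T
    return o+d*((z-o[2])/d[:,2])[:,None]
def proj(n,X):
    c=C[n];p=(c['R']@np.atleast_2d(X).T).T+c['t'];q=(c['K']@p.T).T
    return q[:,:2]/q[:,2:]
def wrect(n,mask,z):
    # world-space min area rect of largest blob
    k,l,st,ce=cv2.connectedComponentsWithStats(mask.astype(np.uint8))
    i=1+np.argmax(st[1:,4]);m=(l==i).astype(np.uint8)
    cs,_=cv2.findContours(m,cv2.RETR_EXTERNAL,cv2.CHAIN_APPROX_NONE)
    p=unproj(n,cs[0][:,0,:],z)[:,:2]*1000
    return cv2.minAreaRect(p.astype(np.float32)),st[i]
E
python3 - <<'E'
from h import *
print('cams',cam('top').round(3),cam('side').round(3))
for n in('top','side'):
    im=cv2.imread(f'pics/{n}0.png');k=6
    im=cv2.resize(im,None,fx=k,fy=k,interpolation=cv2.INTER_CUBIC)
    hsv=cv2.cvtColor(im,cv2.COLOR_BGR2HSV);H,S,V=[hsv[...,i].astype(int) for i in range(3)]
    felt=(H>60)&(H<85)&(S>150)&(V<135)
    boxes={'top':dict(block=(140,130,170,170),vb=(275,125,300,162),riser=(118,195,152,245)),
     'side':dict(block=(230,130,272,152),vb=(297,205,330,232),riser=(168,140,212,160))}[n]
    def W(mask,b,z):
        x0,y0,x1,y1=b;mm=np.zeros_like(mask);mm[y0*k:y1*k,x0*k:x1*k]=mask[y0*k:y1*k,x0*k:x1*k]
        kk,l,st,ce=cv2.connectedComponentsWithStats(mm.astype(np.uint8))
        i=1+np.argmax(st[1:,4]);m=(l==i).astype(np.uint8)
        cs,_=cv2.findContours(m,cv2.RETR_EXTERNAL,cv2.CHAIN_APPROX_NONE)
        p=unproj(n,(max(cs,key=len)[:,0,:]+.5)/k-.5,z)[:,:2]*1000
        return [np.round(q,1) for q in cv2.minAreaRect(p.astype(np.float32))]
    for q,b in boxes.items(): print(n,q,W(felt,b,0.009))
    yel=(H>18)&(H<32)&(S>170)&(V>120)
    print(n,'tray',W(yel,{'top':(298,175,370,242),'side':(225,240,312,310)}[n],.026 if n=='top' else .015))
    if n=='top':
        blue=(H>105)&(H<125)&(S>120)
        print('riser',W(blue,(195,185,235,235),.06))
    org=(H>8)&(H<22)&(S>110)&(V>90)
    ob={'top':dict(block=(135,125,202,170),vb=(245,125,302,165),riser=(80,190,155,245)),
     'side':dict(block=(230,130,286,175),vb=(275,185,332,235),riser=(160,120,215,165))}[n]
    for q,b in ob.items(): print(n,'outer',q,W(org,b,0.012))
E
```

```text
cams [ 0.353 -0.117  1.33 ] [ 0.156 -0.913  0.918]
top block [array([653.7, 212.7]), array([84.5, 57.7]), np.float64(0.4)]
top vb [array([ 666.2, -202. ]), array([63.3, 44. ]), np.float64(3.5)]
top riser [array([470.1, 267.2]), array([69.3, 46.5]), np.float64(89.9)]
top tray [array([ 464.3, -332.2]), array([140.1, 160.4]), np.float64(9.9)]
riser [array([454.4,  -4.8]), array([ 58.5, 117.3]), np.float64(81.3)]
top outer block [array([653.3, 163.3]), array([111.8, 177.7]), np.float64(0.7)]
top outer vb [array([ 662.1, -157.8]), array([ 89.4, 155.4]), np.float64(3.6)]
top outer riser [array([443.1, 319. ]), array([200.2, 126.9]), np.float64(88.4)]Traceback (most recent call last):
  File "<stdin>", line 17, in <module>
  File "<stdin>", line 13, in W
    return _wrapfunc(a, 'argmax', axis=axis, out=out, **kwds)
    return bound(*args, **kwds)
ValueError: attempt to get argmax of an empty sequence
```

```bash
cat > seg.py <<'E'
from h import *
k=6
def up(im): 
    im=cv2.resize(im,None,fx=k,fy=k,interpolation=cv2.INTER_CUBIC)
    im=cv2.GaussianBlur(im,(0,0),3)
    hsv=cv2.cvtColor(im,cv2.COLOR_BGR2HSV);H,S,V=[hsv[...,i].astype(int) for i in range(3)]
    B,G,R=[im[...,i].astype(int) for i in range(3)]
    return im,H,S,V,B,G,R
def W(n,mask,b,z,hull=True):
    x0,y0,x1,y1=b;mm=np.zeros_like(mask);mm[y0*k:y1*k,x0*k:x1*k]=mask[y0*k:y1*k,x0*k:x1*k]
    kk,l,st,ce=cv2.connectedComponentsWithStats(mm.astype(np.uint8))
    i=1+np.argmax(st[1:,4]);m=(l==i).astype(np.uint8)
    cs,_=cv2.findContours(m,cv2.RETR_EXTERNAL,cv2.CHAIN_APPROX_NONE)
    p=unproj(n,(max(cs,key=len)[:,0,:]+.5)/k-.5,z)[:,:2]*1000
    return [np.round(q,1) for q in cv2.minAreaRect(p.astype(np.float32))]
E
python3 - <<'E'
from seg import *
for n in('top','side'):
    im,H,S,V,B,G,R=up(cv2.imread(f'pics/{n}0.png'))
    felt=(G-np.maximum(R,B)>22)
    boxes={'top':dict(block=(138,128,170,172),vb=(270,125,302,165),riser=(115,193,155,245)),
     'side':dict(block=(230,130,272,152),vb=(293,200,335,236),riser=(165,138,215,165))}[n]
    for q,b in boxes.items(): print(n,q,W(n,felt,b,0.009))
    org=(R-B>35)&(R-G>8)
    ob={'top':dict(block=(135,125,202,172),vb=(245,125,304,165),riser=(80,190,155,245)),
     'side':dict(block=(230,130,290,175),vb=(275,185,334,236),riser=(160,118,216,165))}[n]
    for q,b in ob.items(): print(n,'outer',q,W(n,org,b,0.010))
    yel=(np.minimum(R,G)-B>50)
    print(n,'tray',W(n,yel,{'top':(298,175,370,242),'side':(225,240,312,310)}[n],.026 if n=='top' else .015))
    if n=='top':
        print('riser',W(n,(B-R>25),(190,185,240,235),.06))
        g=im.astype(int).max(2)
        print('granite',W(n,g<85,(185,180,255,242),.04))
E
```

```text
top block [array([653.8, 212.4]), array([90.3, 62.8]), np.float64(0.7)]
top vb [array([ 666.3, -201.6]), array([69.7, 49.8]), np.float64(3.6)]
top riser [array([440.9, 268.5]), array([ 75.2, 109.3]), np.float64(87.9)]
top outer block [array([653.8, 164. ]), array([117.6, 182.8]), np.float64(1.2)]
top outer vb [array([ 662.9, -157.8]), array([ 94.7, 161.1]), np.float64(3.8)]
top outer riser [array([443. , 320.1]), array([204.8, 132.7]), np.float64(88.3)]
top tray [array([ 464.4, -332.3]), array([146.3, 166.2]), np.float64(9.9)]
riser [array([456.8,  17.2]), array([107.3,  73.7]), np.float64(18.2)]
granite [array([459.5,   6.4]), array([168.3, 146. ]), np.float64(84.2)]
side block [array([650.4, 210.6]), array([88.5, 56.1]), np.float64(0.6)]
side vb [array([ 663.8, -202.8]), array([68.1, 47.7]), np.float64(3.7)]
side riser [array([437.2, 266.7]), array([ 67.5, 108.6]), np.float64(88.2)]
side outer block [array([649.4, 159.6]), array([119.8, 192.6]), np.float64(0.4)]
side outer vb [array([ 658.8, -161. ]), array([ 97.6, 165.6]), np.float64(3.9)]
side outer riser [array([439. , 314.5]), array([212.9, 134.3]), np.float64(88.0)]
side tray [array([ 464.3, -330.5]), array([150.8, 174. ]), np.float64(10.1)]
```

```bash
cat >> seg.py <<'E'
def shaftfit(n,im,b,z):
    g=im.astype(int).min(2);x0,y0,x1,y1=b
    out=[]
    for th in(150,165,180): 
        try: out.append((th,W(n,g>th,b,z)))
        except Exception as e: out.append((th,str(e)))
    return out
E
python3 - <<'E'
from seg import *
for n,b in(('top',(197,188,222,226)),('side',(200,150,236,175))):
    im,*_=up(cv2.imread(f'pics/{n}0.png'))
    for o in shaftfit(n,im,b,.124 if n=='top' else .130): print(n,o)
# hand points: top crop t_c: scale 8 offset 180,170
P=lambda a:(np.array(a)+.5)/8-.5+[180,170]
print(unproj('top',P([[222,182],[283,418],[230,300],[285,300],[205,250],[262,235],[255,420],[315,400]]),.124).round(4))
print('vblk',unproj('top',P([[255,440],[350,410],[290,225],[190,250]]),.117).round(4))
print('blk',unproj('top',P([[240,465],[388,420],[310,195]]),.085).round(4))
S=lambda a:(np.array(a)+.5)/8-.5+[190,150]
# side: shaft silhouettes
print(unproj('side',S([[150,150],[312,65]]),.124).round(4))
E
```

```text
top (150, [array([461.9,  20.9]), array([82.7, 26.1]), np.float64(17.6)])
top (165, [array([462.4,  20.4]), array([80.1, 21.8]), np.float64(17.9)])
top (180, [array([463.1,  19.1]), array([77.8, 18. ]), np.float64(19.8)])
side (150, [array([462.5,  19.8]), array([87.2, 25.6]), np.float64(23.4)])
side (165, [array([453.8,  16.7]), array([65.2, 15.3]), np.float64(16.7)])
side (180, [array([453.3,  17.4]), array([59. ,  9.1]), np.float64(16.2)])
[[ 0.5042  0.0293  0.124 ]
 [ 0.4224  0.0081  0.124 ]
 [ 0.4632  0.0264  0.124 ]
 [ 0.463   0.0074  0.124 ]
 [ 0.4806  0.0351  0.124 ]
 [ 0.4856  0.0154  0.124 ]
 [ 0.4218  0.0177  0.124 ]
 [ 0.4284 -0.0029  0.124 ]]
vblk [[ 0.4153  0.0185  0.117 ]
 [ 0.4253 -0.0143  0.117 ]
 [ 0.4897  0.0064  0.117 ]
 [ 0.4814  0.0412  0.117 ]]
blk [[ 0.4082  0.0274  0.085 ]
 [ 0.4235 -0.0251  0.085 ]
 [ 0.504   0.0026  0.085 ]]
[[0.4224 0.0038 0.124 ]
 [0.4944 0.028  0.124 ]]
```

```bash
cat > plan.py <<'E'
import sys,numpy as np
from plant import manip
from scipy.spatial.transform import Rotation as Ro
def st():
    s=manip.state();q=s['tool_rot'];R=Ro.from_quat([q[1],q[2],q[3],q[0]]).as_matrix()
    return s,R
def show():
    s,R=st();ya=np.degrees(np.arctan2(R[1,1],R[0,1]))
    print('t',round(s['time'],2),'p',s['tool_pos'].round(4),'yaw',round(ya-90,2),'tilt',np.degrees(R[:2,2]).round(2),'F',s['contact_force'].round(1),'w',round(85*s['gripper_width'],1),'j',s['joint_pos'].round(2))
def to(x,y,z,yaw=None):
    s,R=st();d=np.array([x,y,z])-s['tool_pos']
    ya=np.degrees(np.arctan2(R[1,1],R[0,1]))-90
    if yaw is not None:
        dy=(yaw-ya+90)%180-90
        # turn first about tool z (down): wz=-dy ; then shift in the turned frame
        R=R@Ro.from_rotvec([0,0,-np.radians(dy)]).as_matrix()
        print('wz total',round(-dy,2))
    v=R.T@d; print('tool shift mm',(v*1000).round(1))
if __name__=='__main__':
    show()
    if len(sys.argv)>3: to(*map(float,sys.argv[1:]))
E
python3 plan.py 0.466 0.020 0.20 17
```

```text
t 0.1 p [0.2686 0.5637 0.2302] yaw -25.48 tilt [-0.06 -0.09] F [-1.3 -0.7 -0.1] w 85.2 j [ 1.01  0.05  1.61  0.    1.48 -0.12]
wz total -42.48
tool shift mm [ -29.8 -577.6   30.8]
```

>>> send_rows(
  steps=[
    [0,0,0,0,0,-10.6],
    [0,0,0,0,0,-10.6],
    [0,0,0,0,0,-10.6],
    [0,0,0,0,0,-10.7],
  ],
  grip=1,
)

```text
time: 0.6
tool_pos: [0.2687, 0.5639, 0.2306]
tool_rot: [-0.0, -0.151, 0.989, -0.0]
contact_force: [0.4, 0.3, 0.2]
gripper_width: 0.995
```

```bash
python3 plan.py 0.466 0.020 0.20 17
```

```text
t 0.6 p [0.2687 0.5639 0.2306] yaw 17.37 tilt [-0.04 -0.06] F [0.4 0.3 0.2] w 84.6 j [ 1.01  0.05  1.61 -0.    1.48 -0.87]
wz total 0.37
tool shift mm [ -29.7 -577.7   31. ]
```

>>> send_rows(
  steps=[
    [-0.003,-0.05,0,0,0,0],
    [-0.003,-0.05,0,0,0,0],
    [-0.003,-0.05,0,0,0,0],
    [-0.003,-0.05,0,0,0,0],
    [-0.003,-0.05,0,0,0,0],
    [-0.003,-0.05,0,0,0,0],
    [-0.003,-0.05,0,0,0,0],
    [-0.003,-0.05,0,0,0,0],
  ],
)

```text
time: 1.6
tool_pos: [0.4089, 0.1871, 0.2309]
tool_rot: [-0.0, -0.148, 0.989, -0.0]
contact_force: [0.6, -0.1, 0.3]
gripper_width: 0.996
```

>>> send_rows(
  steps=[
    [-0.003,-0.05,0,0,0,0],
    [-0.003,-0.05,0,0,0,0],
    [0,-0.05,0.01,0,0,0],
    [0,-0.028,0.01,0,0,0],
    [0,0,0,0,0,0],
  ],
)

```text
time: 2.22
tool_pos: [0.4661, 0.0189, 0.2099]
tool_rot: [-0.001, -0.146, 0.989, 0.0]
contact_force: [0.2, 0.9, 0.4]
gripper_width: 0.998
```

```bash
python3 plan.py 0.466 0.020 0.12 17; python3 - <<'E'
from h import *
for n in("side","top"):
    im=manip.grab_frame(n);cv2.imwrite(f"pics/{n}1.png",im)
    p=proj(n,manip.state()['tool_pos'])[0].astype(int);print(n,p)
    c=im[max(p[1]-45,0):p[1]+45,p[0]-60:p[0]+60];cv2.imwrite(f"pics/{n}1z.png",cv2.resize(c,None,fx=6,fy=6,interpolation=cv2.INTER_CUBIC))
E
```

```text
t 2.23 p [0.4661 0.0189 0.2099] yaw 16.82 tilt [-0.17  0.02] F [0.2 0.9 0.4] w 84.8 j [-0.12 -0.33  1.99  0.    1.48 -1.98]
wz total -0.18
tool shift mm [-0.4  0.9 89.9]
side [219 137]
top [206 202]
```

View pics/side1z.png

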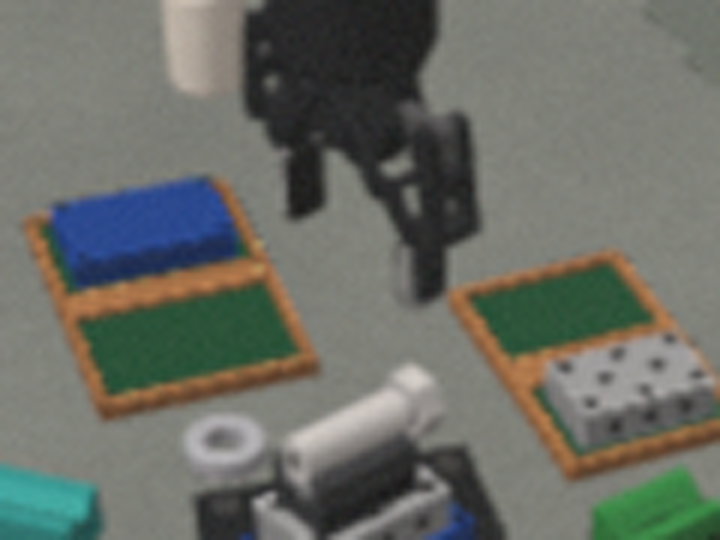

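View pics/top1z.png

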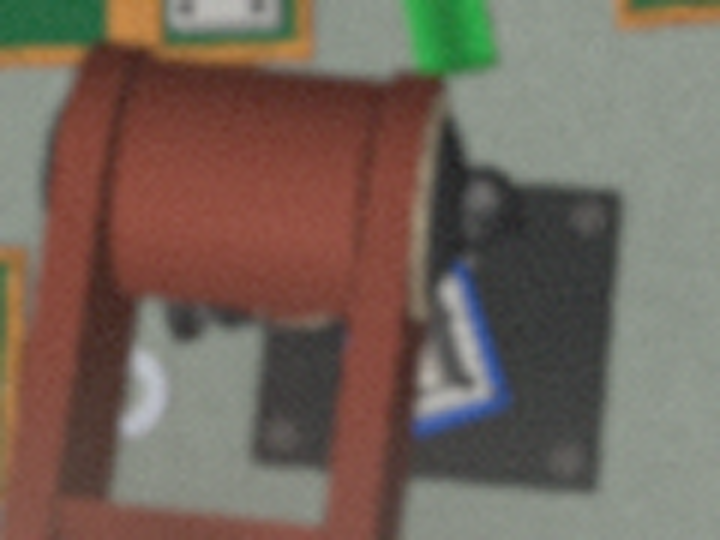

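>>> send_rows(
  steps=[
    [0,0.001,0.04,0,0,0],
    [0,0,0.03,0,0,0],
    [0,0,0.015,0,0,0],
    [0,0,0.005,0,0,0],
    [0,0,0,0,0,0],
    [0,0,0,0,0,0],
  ],
)

```text
time: 3.08
tool_pos: [0.4674, 0.0212, 0.1228]
tool_rot: [0.001, -0.148, 0.989, -0.0]
contact_force: [0.1, 0.2, 0.0]
gripper_width: 0.998
```

```bash
python3 plan.py; python3 - <<'E'
from h import *
n='side'
im=manip.grab_frame(n);cv2.imwrite(f"pics/{n}2.png",im)
p=proj(n,manip.state()['tool_pos'])[0].astype(int);print(n,p)
c=im[max(p[1]-45,0):p[1]+35,p[0]-50:p[0]+50];cv2.imwrite(f"pics/{n}2z.png",cv2.resize(c,None,fx=7,fy=7,interpolation=cv2.INTER_CUBIC))
E
```

```text
t 3.08 p [0.4674 0.0212 0.1228] yaw 17.02 tilt [ 0.14 -0.01] F [0.1 0.2 0. ] w 84.8 j [-0.11 -0.25  2.08  0.    1.31 -1.98]
side [220 161]
```

View pics/side2z.png

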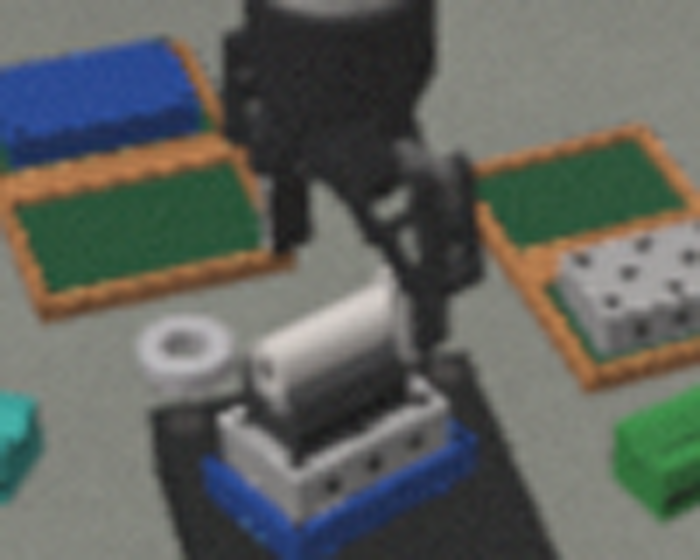

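>>> send_rows(
  steps=[
    [0,0,0.0015,0,0,0],
    [0,0,0,0,0,0],
    [0,0,0,0,0,0],
    [0,0,0,0,0,0],
    [0,0,0,0,0,0],
    [0,0,0,0,0,0],
    [0,0,0,0,0,0],
  ],
  grip=0,
)

```text
time: 4.0
tool_pos: [0.467, 0.0207, 0.1204]
tool_rot: [0.001, -0.148, 0.989, -0.001]
contact_force: [1.2, -4.6, 4.2]
gripper_width: 0.253
```

```bash
python3 plan.py 0.471 -0.363 0.10 10; python3 - <<'E'
from h import *
n='side'
im=manip.grab_frame(n);cv2.imwrite(f"pics/{n}3.png",im)
p=proj(n,manip.state()['tool_pos'])[0].astype(int);print(n,p)
c=im[max(p[1]-45,0):p[1]+35,p[0]-50:p[0]+50];cv2.imwrite(f"pics/{n}3z.png",cv2.resize(c,None,fx=7,fy=7,interpolation=cv2.INTER_CUBIC))
E
```

```text
t 4.0 p [0.467  0.0207 0.1204] yaw 17.02 tilt [ 0.08 -0.06] F [ 1.2 -4.6  4.2] w 21.5 j [-0.11 -0.24  2.08 -0.    1.3  -1.98]
wz total 7.02
tool shift mm [  62.7 -378.6   20.9]
side [220 162]
```

View pics/side3z.png

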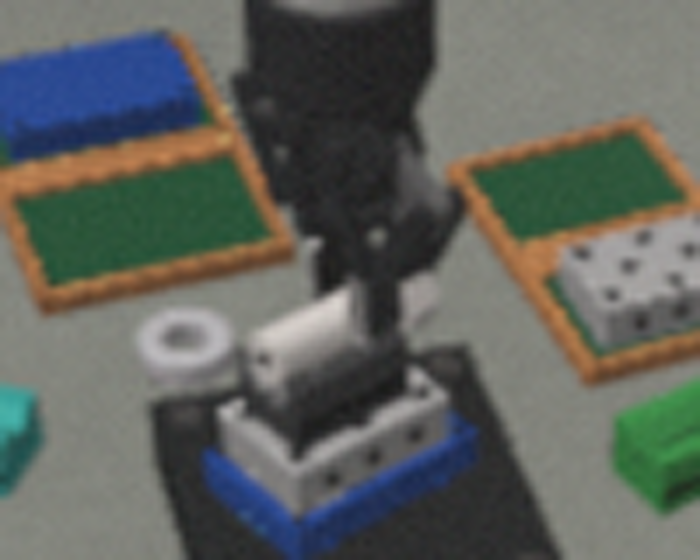

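>>> send_rows(
  steps=[
    [0,0,-0.004,0,0,0],
    [0,0,-0.008,0,0,0],
    [0,0,-0.01,0,0,0],
    [0,0,-0.01,0,0,0],
    [0,0,0,0,0,0],
  ],
)

```text
time: 4.68
tool_pos: [0.4673, 0.0212, 0.1533]
tool_rot: [0.001, -0.148, 0.989, -0.0]
contact_force: [-0.3, -0.0, -3.3]
gripper_width: 0.249
```

```bash
python3 plan.py 0.471 -0.363 0.10 10; python3 - <<'E'
from h import *
n='side'
im=manip.grab_frame(n);cv2.imwrite(f"pics/{n}4.png",im)
p=proj(n,manip.state()['tool_pos'])[0].astype(int);print(n,p)
c=im[max(p[1]-45,0):p[1]+35,p[0]-50:p[0]+50];cv2.imwrite(f"pics/{n}4z.png",cv2.resize(c,None,fx=7,fy=7,interpolation=cv2.INTER_CUBIC))
E
```

```text
t 4.67 p [0.4673 0.0212 0.1533] yaw 17.02 tilt [ 0.15 -0.  ] F [-0.3 -0.  -3.3] w 21.1 j [-0.11 -0.28  2.05  0.    1.37 -1.98]
wz total 7.02
tool shift mm [  63.2 -379.    53.3]
side [220 153]
```

View pics/side4z.png

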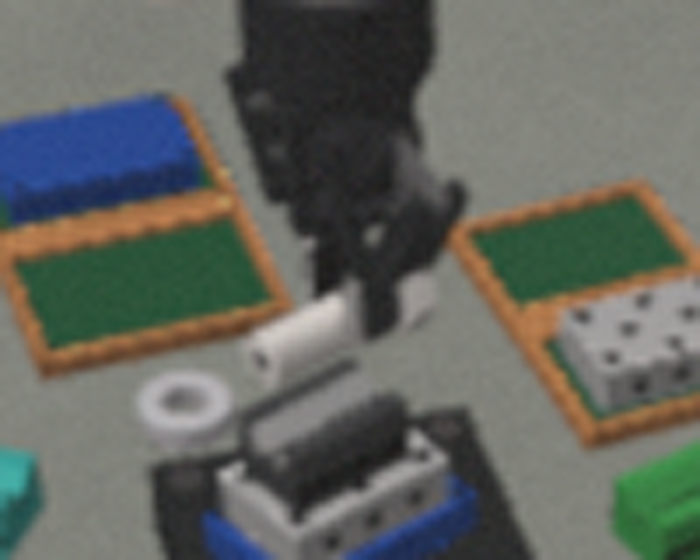

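```bash
python3 - <<'E'
from h import *
im=cv2.imread('pics/top0.png')[160:250,290:450];cv2.imwrite('pics/g.png',cv2.resize(im,None,fx=5,fy=5,interpolation=cv2.INTER_CUBIC))
print(unproj('top',[[403,190]],.03),unproj('top',[[415,177],[427,175],[388,200]],.2))
E
```

```text
[[ 0.51572094 -0.53926356  0.03      ]] [[ 0.5278464  -0.51661898  0.2       ]
 [ 0.53266327 -0.54762896  0.2       ]
 [ 0.46906832 -0.44452196  0.2       ]]
```

View pics/g.png

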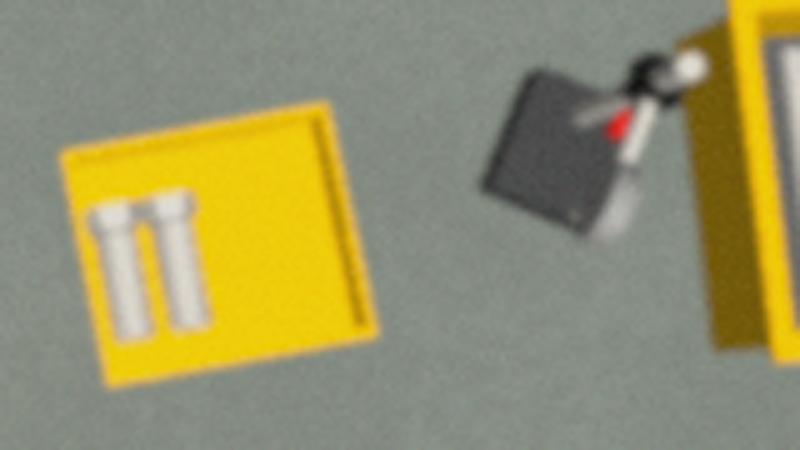

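>>> send_rows(
  steps=[
    [0,0,-0.02,0,0,7],
    [0,0,-0.02,0,0,0],
    [0.007,-0.042,0,0,0,0],
    [0.008,-0.048,0,0,0,0],
    [0.008,-0.048,0,0,0,0],
    [0.008,-0.048,0,0,0,0],
    [0.008,-0.048,0,0,0,0],
    [0.008,-0.048,0,0,0,0],
  ],
)

```text
time: 5.72
tool_pos: [0.4688, -0.2661, 0.1913]
tool_rot: [-0.0, -0.087, 0.996, 0.0]
contact_force: [-0.2, 0.5, -2.6]
gripper_width: 0.249
```

>>> send_rows(
  steps=[
    [0.008,-0.048,0,0,0,0],
    [0.008,-0.03,0,0,0,0],
    [0,-0.019,0,0,0,0],
    [0,0,0,0,0,0],
    [0,0,0,0,0,0],
  ],
)

```text
time: 6.35
tool_pos: [0.4705, -0.3618, 0.1915]
tool_rot: [-0.0, -0.088, 0.996, 0.001]
contact_force: [-0.7, -0.5, -4.2]
gripper_width: 0.25
```

```bash
python3 plan.py 0.471 -0.363 0.0125 10; python3 - <<'E'
from h import *
n='side'
im=manip.grab_frame(n);cv2.imwrite(f"pics/{n}5.png",im)
p=proj(n,manip.state()['tool_pos'])[0].astype(int);print(n,p)
c=im[200:320,210:360];cv2.imwrite(f"pics/{n}5z.png",cv2.resize(c,None,fx=5,fy=5,interpolation=cv2.INTER_CUBIC))
E
```

```text
t 6.35 p [ 0.4705 -0.3618  0.1915] yaw 10.07 tilt [-0.02  0.06] F [-0.7 -0.5 -4.2] w 21.2 j [-0.78  0.01  1.73  0.    1.41 -2.53]
wz total 0.07
tool shift mm [ -0.3  -1.4 179. ]
side [279 236]
```

View pics/side5z.png

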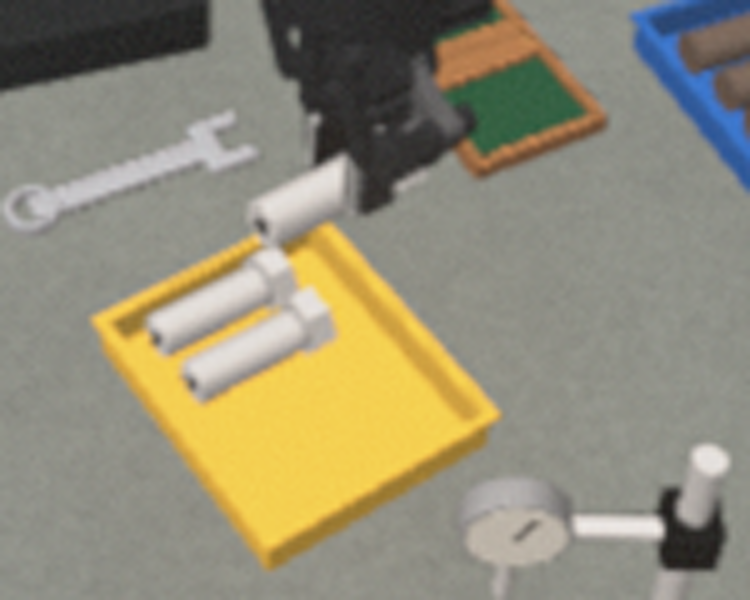

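>>> send_rows(
  steps=[
    [0,-0.001,0.04,0,0,0],
    [0,0,0.045,0,0,0],
    [0,0,0.04,0,0,0],
    [0,0,0.03,0,0,0],
    [0,0,0.012,0,0,0],
    [0,0,0.007,0,0,0],
    [0,0,0.003,0,0,0],
    [0,0,0,0,0,0],
  ],
)

```text
time: 7.4
tool_pos: [0.4711, -0.3645, 0.0159]
tool_rot: [0.001, -0.087, 0.996, -0.001]
contact_force: [-0.1, -0.4, -3.6]
gripper_width: 0.255
```

```bash
python3 plan.py 0.471 -0.363 0.0125 10; python3 - <<'E'
from h import *
n='side'
im=manip.grab_frame(n);cv2.imwrite(f"pics/{n}6.png",im)
c=im[200:320,210:360];cv2.imwrite(f"pics/{n}6z.png",cv2.resize(c,None,fx=5,fy=5,interpolation=cv2.INTER_CUBIC))
E
```

```text
t 7.4 p [ 0.4711 -0.3645  0.0159] yaw 10.02 tilt [ 0.07 -0.07] F [-0.1 -0.4 -3.6] w 21.7 j [-0.78  0.21  1.83 -0.    1.1  -2.53]
wz total 0.02
tool shift mm [-0.1  1.5  3.4]
```

View pics/side6z.png

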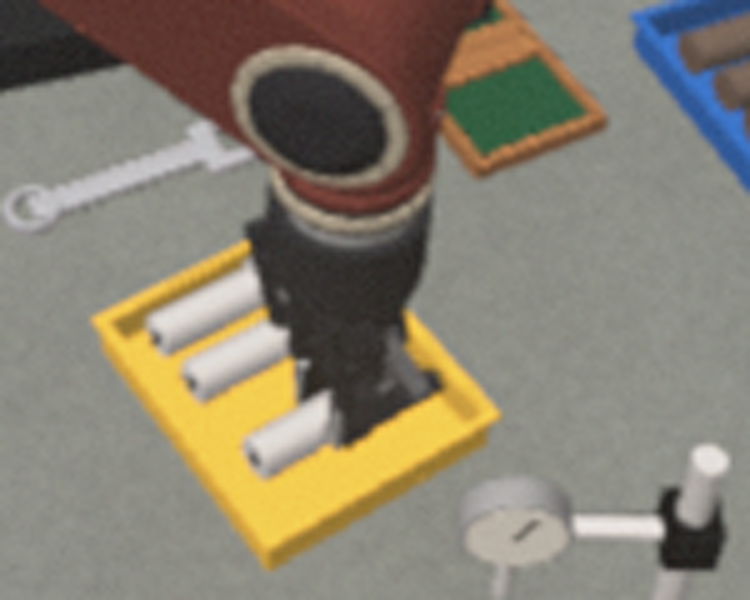

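>>> send_rows(
  steps=[
    [0,0,0.001,0,0,0],
    [0,0,0.001,0,0,0],
    [0,0,0,0,0,0],
  ],
)

```text
time: 7.82
tool_pos: [0.4708, -0.3645, 0.0143]
tool_rot: [0.0, -0.087, 0.996, -0.0]
contact_force: [-3.4, 1.4, 5.1]
gripper_width: 0.248
```

>>> send_rows(
  steps=[
    [0,0,0.001,0,0,0],
    [0,0,0,0,0,0],
  ],
)

```text
time: 8.07
tool_pos: [0.4708, -0.3647, 0.0141]
tool_rot: [-0.0, -0.087, 0.996, -0.0]
contact_force: [-7.1, 3.3, 10.9]
gripper_width: 0.25
```

>>> send_rows(
  steps=[
    [0,0,-0.001,0,0,0],
    [0,0,0,0,0,0],
    [0,0,0,0,0,0],
    [0,0,0,0,0,0],
  ],
  grip=0.5,
)

```text
time: 8.57
tool_pos: [0.4705, -0.3639, 0.0126]
tool_rot: [-0.0, -0.087, 0.996, 0.0]
contact_force: [-0.2, 0.0, 0.5]
gripper_width: 0.503
```

>>> send_rows(
  steps=[
    [0,0,-0.01,0,0,0],
    [0,0,-0.03,0,0,0],
    [0,0,-0.05,0,0,0],
    [0,0,-0.05,0,0,0],
    [0,0,-0.03,0,0,0],
    [0,0,0,0,0,0],
  ],
)

```text
time: 9.32
tool_pos: [0.4721, -0.3655, 0.1874]
tool_rot: [0.003, -0.087, 0.996, -0.003]
contact_force: [-0.1, -0.4, 0.2]
gripper_width: 0.507
```

```bash
python3 plan.py 0.454 0.0155 0.20 17; python3 - <<'E'
from h import *
n='side'
im=manip.grab_frame(n);cv2.imwrite(f"pics/{n}7.png",im)
c=im[200:320,210:360];a=cv2.resize(c,None,fx=5,fy=5,interpolation=cv2.INTER_CUBIC)
cv2.imwrite(f"pics/{n}7z.png",a)
im=manip.grab_frame('top');cv2.imwrite(f"pics/top7.png",im)
cv2.imwrite('pics/top7z.png',cv2.resize(im[170:245,180:255],None,fx=8,fy=8,interpolation=cv2.INTER_CUBIC))
cv2.imwrite('pics/side7y.png',cv2.resize(cv2.imread('pics/side7.png')[145:220,180:260],None,fx=7,fy=7,interpolation=cv2.INTER_CUBIC))
E
```

```text
t 9.32 p [ 0.4721 -0.3655  0.1874] yaw 10.02 tilt [ 0.32 -0.32] F [-0.1 -0.4  0.2] w 43.1 j [-0.78  0.01  1.73 -0.    1.39 -2.53]
wz total -6.98
tool shift mm [-94.2 369.5 -14.8]
```

View pics/side7z.png

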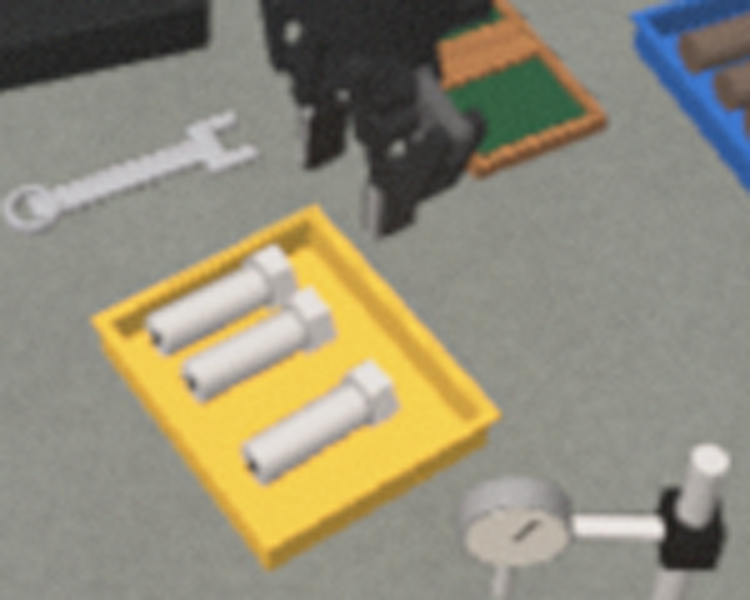

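View pics/top7z.png

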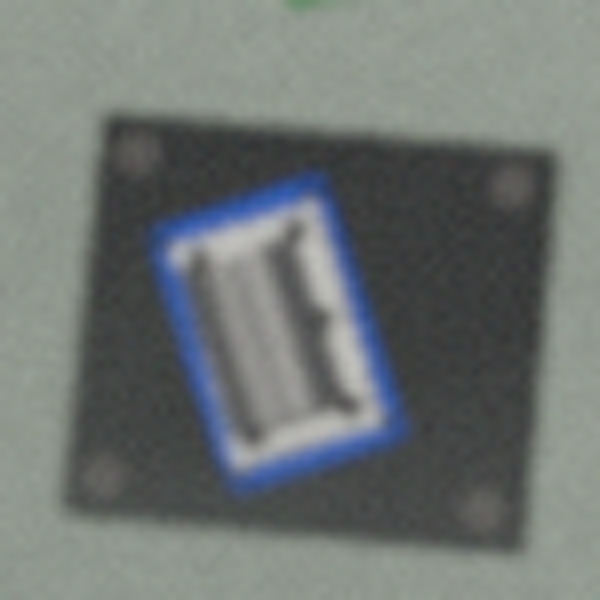

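View pics/side7y.png

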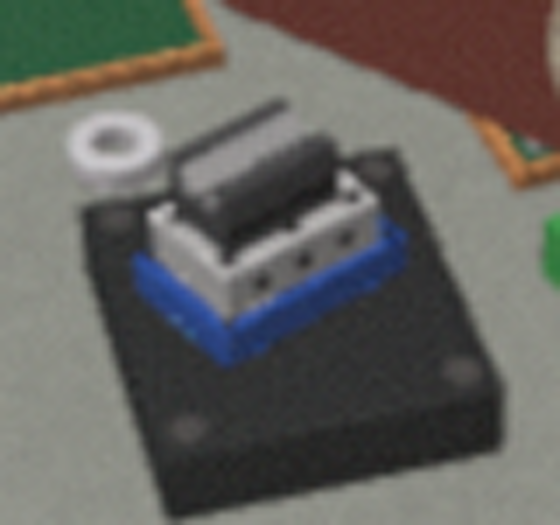

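```bash
python3 - <<'E'
from h import *
P=lambda a:(np.array(a)+.5)/8-.5+[180,170]
S=lambda a:(np.array(a)+.5)/7-.5+[180,145]
print(unproj('top',P([[245,240],[287,415],[266,328]]),.113).round(4))
print(unproj('side',S([[185,195],[305,115],[205,205],[330,140],[280,100],[175,160]]),.117).round(4))
E
```

```text
[[0.4851 0.0225 0.113 ]
 [0.4241 0.0078 0.113 ]
 [0.4543 0.0152 0.113 ]]
[[ 0.4126 -0.0032  0.117 ]
 [ 0.4767  0.0275  0.117 ]
 [ 0.4182 -0.0123  0.117 ]
 [ 0.4807  0.0078  0.117 ]
 [ 0.4703  0.0411  0.117 ]
 [ 0.4159  0.0199  0.117 ]]
```

>>> send_rows(
  steps=[
    [0,0,-0.005,0,0,-7],
    [-0.012,0.047,0,0,0,0],
    [-0.012,0.047,0,0,0,0],
    [-0.012,0.047,0,0,0,0],
    [-0.012,0.047,0,0,0,0],
    [-0.012,0.047,0,0,0,0],
    [-0.012,0.047,0,0,0,0],
    [-0.012,0.047,0,0,0,0],
  ],
  grip=1,
)

```text
time: 10.42
tool_pos: [0.453, -0.023, 0.1853]
tool_rot: [-0.002, -0.148, 0.989, 0.001]
contact_force: [0.4, 0.9, 0.5]
gripper_width: 0.998
```

>>> send_rows(
  steps=[
    [-0.01,0.03,0,0,0,0],
    [0,0.0105,0,0,0,0],
    [0,0,0,0,0,0],
    [0,0,0,0,0,0],
  ],
)

```text
time: 10.92
tool_pos: [0.4521, 0.016, 0.1873]
tool_rot: [-0.0, -0.147, 0.989, -0.0]
contact_force: [-0.7, 0.5, -0.1]
gripper_width: 1.001
```

```bash
python3 plan.py 0.454 0.0155 0.0930 17
```

```text
t 10.93 p [0.4521 0.016  0.1873] yaw 16.94 tilt [-0.05 -0.02] F [-0.7  0.5 -0.1] w 85.1 j [-0.13 -0.35  2.05 -0.    1.45 -2.  ]
wz total -0.06
tool shift mm [-1.8 -1.  94.3]
```

>>> send_rows(
  steps=[
    [-0.002,-0.001,0.035,0,0,0],
    [0,0,0.035,0,0,0],
    [0,0,0.016,0,0,0],
    [0,0,0.008,0,0,0],
    [0,0,0,0,0,0],
    [0,0,0,0,0,0],
  ],
)

```text
time: 11.68
tool_pos: [0.4555, 0.0163, 0.0952]
tool_rot: [0.001, -0.148, 0.989, -0.0]
contact_force: [0.9, -0.1, -0.8]
gripper_width: 1.0
```

>>> send_rows(
  steps=[
    [0,0,0,0,0,0],
    [0,0,0,0,0,0],
    [0,0,0,0,0,0],
    [0,0,0,0,0,0],
    [0,0,0,0,0,0],
  ],
  grip=0,
)

```text
time: 12.3
tool_pos: [0.455, 0.0166, 0.0945]
tool_rot: [0.001, -0.148, 0.989, -0.0]
contact_force: [0.6, 1.2, 3.8]
gripper_width: 0.454
```

```bash
python3 plan.py 0.454 0.0155 0.0930 17;  python3 - <<'E'
from h import *
im=manip.grab_frame('side')
cv2.imwrite('pics/side8y.png',cv2.resize(im[115:220,170:270],None,fx=6,fy=5.7,interpolation=cv2.INTER_CUBIC))
E
```

```text
t 12.3 p [0.455  0.0166 0.0945] yaw 17.02 tilt [0.07 0.  ] F [0.6 1.2 3.8] w 38.6 j [-0.13 -0.24  2.12  0.    1.26 -2.  ]
wz total 0.02
tool shift mm [ 1.3 -0.7  1.5]
```

View pics/side8y.png

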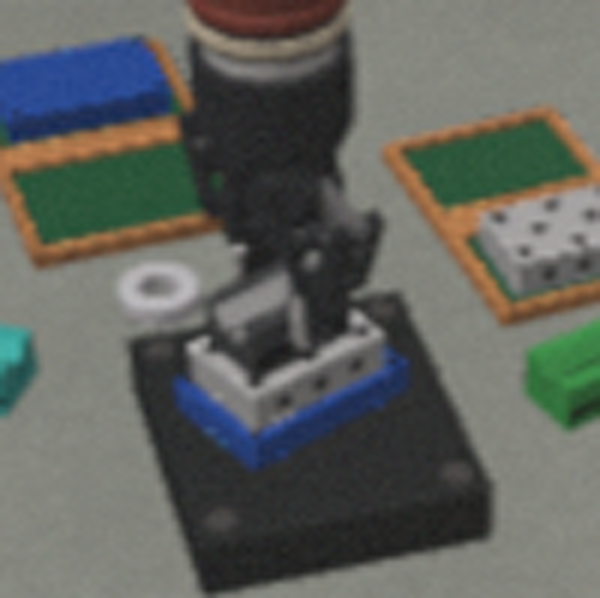

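>>> send_rows(
  steps=[
    [0,0,-0.005,0,0,0],
    [0,0,-0.015,0,0,0],
    [0,0,-0.03,0,0,0],
    [0,0,-0.03,0,0,0],
    [0,0,-0.015,0,0,6.7],
    [0,0,0,0,0,6.7],
    [0,0,0,0,0,0],
  ],
)

```text
time: 13.22
tool_pos: [0.4541, 0.0165, 0.1888]
tool_rot: [-0.0, -0.032, 0.999, -0.0]
contact_force: [-0.1, -0.9, -5.0]
gripper_width: 0.454
```

```bash
python3 plan.py 0.665 -0.202 0.189 3.6;  python3 - <<'E'
from h import *
im=manip.grab_frame('side')
cv2.imwrite('pics/side9y.png',cv2.resize(im[105:220,170:270],None,fx=5,fy=5,interpolation=cv2.INTER_CUBIC))
E
```

```text
t 13.22 p [0.4541 0.0165 0.1888] yaw 3.69 tilt [-0.03 -0.  ] F [-0.1 -0.9 -5. ] w 38.6 j [-0.13 -0.35  2.04 -0.    1.45 -1.76]
wz total 0.09
tool shift mm [-196.8 -231.3   -0.3]
```

View pics/side9y.png

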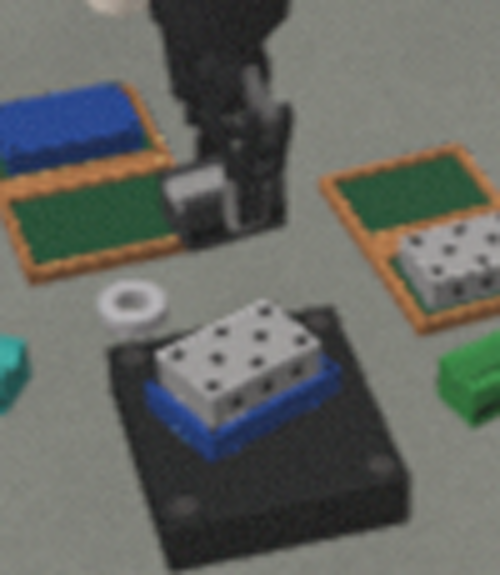

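Lifted cleanly, with the drilled block undisturbed at about (240,355) in the crop. On to the V-block nest.

>>> send_rows(
  steps=[
    [-0.033,-0.038,0,0,0,0],
    [-0.04,-0.047,0,0,0,0],
    [-0.04,-0.047,0,0,0,0],
    [-0.04,-0.047,0,0,0,0],
    [-0.028,-0.035,0,0,0,0],
    [-0.016,-0.017,0,0,0,0],
    [0,0,0,0,0,0],
    [0,0,0,0,0,0],
  ],
)

```text
time: 14.28
tool_pos: [0.6649, -0.2011, 0.1878]
tool_rot: [-0.001, -0.032, 0.999, 0.001]
contact_force: [-0.0, 0.5, -4.3]
gripper_width: 0.454
```

```bash
python3 plan.py 0.665 -0.202 0.0165 3.6;  python3 - <<'E'
from h import *
im=manip.grab_frame('side');cv2.imwrite('pics/side10.png',im)
cv2.imwrite('pics/side10y.png',cv2.resize(im[145:245,250:360],None,fx=6,fy=6,interpolation=cv2.INTER_CUBIC))
im=manip.grab_frame('top');cv2.imwrite('pics/top10.png',im)
c=im[168:240,183:255];cv2.imwrite('pics/top10z.png',cv2.resize(c,None,fx=8,fy=8,interpolation=cv2.INTER_CUBIC))
E
```

```text
t 14.28 p [ 0.6649 -0.2011  0.1878] yaw 3.67 tilt [-0.12  0.06] F [-0.   0.5 -4.3] w 38.6 j [-0.4   0.24  1.48  0.    1.42 -2.04]
wz total 0.07
tool shift mm [ -0.4  -1.2 171.3]
```

View pics/side10y.png

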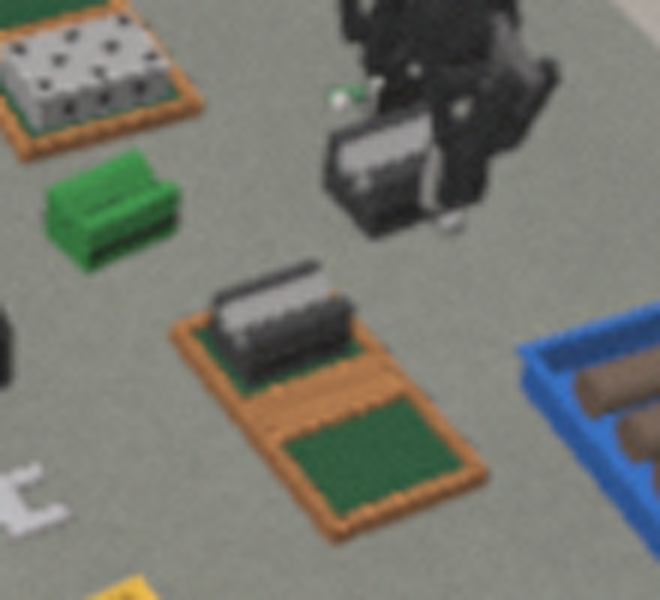

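View pics/top10z.png

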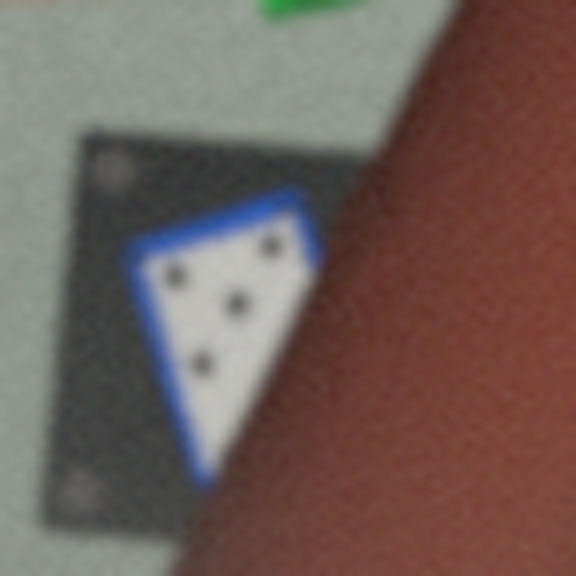

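>>> send_rows(
  steps=[
    [0,-0.001,0.035,0,0,0],
    [0,0,0.045,0,0,0],
    [0,0,0.04,0,0,0],
    [0,0,0.028,0,0,0],
    [0,0,0.012,0,0,0],
    [0,0,0.006,0,0,0],
    [0,0,0,0,0,0],
    [0,0,0,0,0,0],
  ],
)

```text
time: 15.38
tool_pos: [0.6668, -0.2031, 0.0247]
tool_rot: [0.001, -0.032, 0.999, -0.001]
contact_force: [-0.4, 0.1, -5.0]
gripper_width: 0.454
```

```bash
python3 plan.py 0.665 -0.202 0.0165 3.6;  python3 - <<'E'
from h import *
im=manip.grab_frame('side');cv2.imwrite('pics/side11.png',im)
cv2.imwrite('pics/side11y.png',cv2.resize(im[170:245,270:350],None,fx=8,fy=8,interpolation=cv2.INTER_CUBIC))
E
```

```text
t 15.38 p [ 0.6668 -0.2031  0.0247] yaw 3.62 tilt [ 0.15 -0.07] F [-0.4  0.1 -5. ] w 38.6 j [-0.4   0.4   1.57 -0.    1.17 -2.04]
wz total 0.02
tool shift mm [1.8 1.2 8.2]
```

View pics/side11y.png

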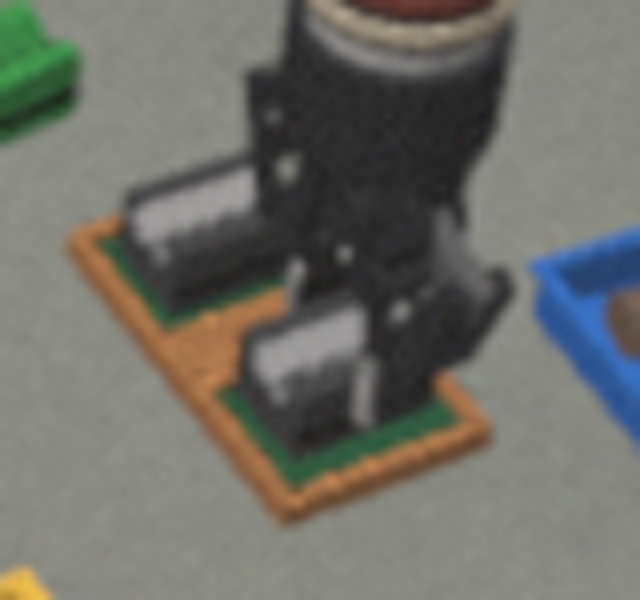

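>>> send_rows(
  steps=[
    [0.001,0.001,0.004,0,0,0],
    [0,0,0.002,0,0,0],
    [0,0,0.0015,0,0,0],
    [0,0,0,0,0,0],
  ],
)

```text
time: 15.92
tool_pos: [0.665, -0.2018, 0.0166]
tool_rot: [0.0, -0.032, 1.0, -0.0]
contact_force: [-3.3, 1.2, 4.8]
gripper_width: 0.452
```

>>> send_rows(
  steps=[
    [0,0,0.001,0,0,0],
    [0,0,0,0,0,0],
  ],
)

```text
time: 16.18
tool_pos: [0.6652, -0.2019, 0.0166]
tool_rot: [0.0, -0.032, 1.0, -0.0]
contact_force: [-5.6, 3.1, 8.9]
gripper_width: 0.453
```

>>> send_rows(
  steps=[
    [0,0,-0.001,0,0,0],
    [0,0,0,0,0,0],
    [0,0,0,0,0,0],
    [0,0,0,0,0,0],
  ],
  grip=0.75,
)

```text
time: 16.68
tool_pos: [0.6647, -0.2017, 0.0151]
tool_rot: [0.0, -0.032, 1.0, 0.0]
contact_force: [-0.2, -0.1, -0.2]
gripper_width: 0.751
```

>>> send_rows(
  steps=[
    [0,0,-0.01,0,0,0],
    [0,0,-0.03,0,0,0],
    [0,0,-0.05,0,0,0],
    [0,0,-0.04,0,0,0],
    [0,0,0,0,0,-6.7],
    [0,0,0,0,0,-6.7],
  ],
)

```text
time: 17.42
tool_pos: [0.6653, -0.2019, 0.1475]
tool_rot: [0.001, -0.15, 0.989, -0.001]
contact_force: [-0.2, 0.3, -0.8]
gripper_width: 0.748
```

```bash
python3 plan.py 0.456 0.016 0.15 17;  python3 - <<'E'
from h import *
im=manip.grab_frame('side');cv2.imwrite('pics/side12.png',im)
cv2.imwrite('pics/side12y.png',cv2.resize(im[170:245,270:350],None,fx=7,fy=7,interpolation=cv2.INTER_CUBIC))
cv2.imwrite('pics/side12x.png',cv2.resize(im[145:225,180:260],None,fx=7,fy=7,interpolation=cv2.INTER_CUBIC))
E
```

```text
t 17.43 p [ 0.6653 -0.2019  0.1475] yaw 17.24 tilt [ 0.16 -0.07] F [-0.2  0.3 -0.8] w 63.6 j [-0.4   0.27  1.51 -0.    1.36 -2.27]
wz total 0.24
tool shift mm [136.4 269.6  -3.3]
```

View pics/side12y.png

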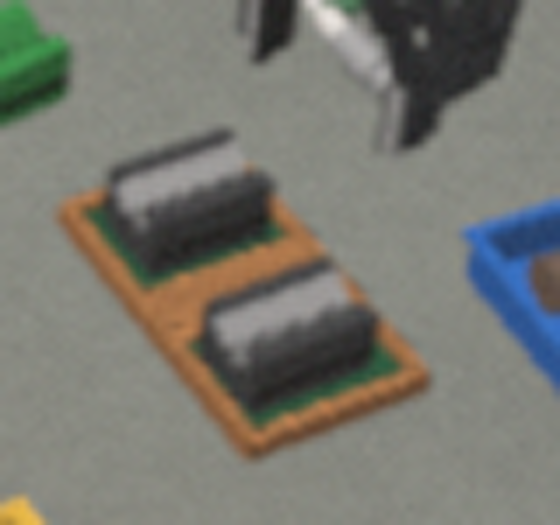

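View pics/side12x.png

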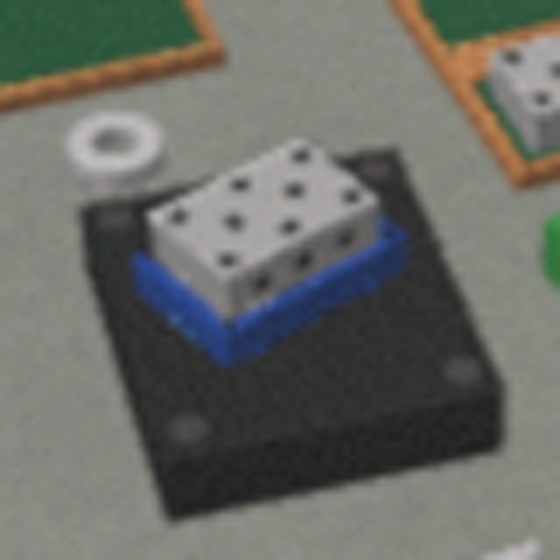

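```bash
python3 - <<'E'
from h import *
S=lambda a:(np.array(a)+.5)/7-.5+[180,145]
p=unproj('side',S([[150,213],[300,141],[381,200],[230,277]]),.085)[:,:2];print(p.round(4),p.mean(0))
for a,b in((0,1),(3,2)): d=p[b]-p[a];print(np.degrees(np.arctan2(d[1],d[0])),np.linalg.norm(d))
h=unproj('side',S([[180,216],[228,260],[302,154],[352,196],[234,222],[290,189]]),.085)[:,:2];print('holes',h.round(4),h[:4].mean(0))
d=h[2:4].mean(0)-h[:2].mean(0);print(np.degrees(np.arctan2(d[1],d[0])))
T=lambda a:(np.array(a)+.5)/8-.5+[183,168]
q=unproj('top',T([[176,276],[272,245],[237,304],[201,363]]),.085)[:,:2];print('tholes',q.round(4))
e=unproj('top',T([[142,258],[300,207],[205,470]]),.085)[:,:2];print('corner',e.round(4))
r=unproj('top',T([[128,245],[298,190],[205,490]]),.06)[:,:2];print('riser corner',r.round(4))
E
```

```text
[[ 0.4053  0.0276]
 [ 0.4812  0.0489]
 [ 0.4996 -0.0017]
 [ 0.4234 -0.0239]] [0.45234911 0.01269946]
15.676757065548706 0.07885911659800386
16.258288153805932 0.07942466435797256
holes [[ 0.4165  0.0209]
 [ 0.4261 -0.0135]
 [ 0.4789  0.0401]
 [ 0.489   0.0055]
 [ 0.4365  0.0085]
 [ 0.4659  0.0199]] [0.45261796 0.01323959]
16.981939131177683
tholes [[0.4812 0.0418]
 [0.4919 0.0076]
 [0.4709 0.02  ]
 [0.45   0.0328]]
corner [[ 0.4878  0.054 ]
 [ 0.5054 -0.0024]
 [ 0.4121  0.0313]]
riser corner [[0.4953 0.0625]
 [0.5147 0.0006]
 [0.4061 0.0342]]
```

>>> send_rows(
  steps=[
    [0.018,0.035,0,0,0,0],
    [0.022,0.043,0,0,0,0],
    [0.022,0.043,0,0,0,0],
    [0.022,0.043,0,0,0,0],
    [0.022,0.043,0,0,0,0],
    [0.018,0.035,0,0,0,0],
    [0.012,0.025,0,0,0,0],
    [0,0,0,0,0,0],
  ],
  grip=1,
)

```text
time: 18.48
tool_pos: [0.4558, 0.0147, 0.1456]
tool_rot: [0.001, -0.148, 0.989, -0.0]
contact_force: [0.3, -0.5, 0.7]
gripper_width: 0.998
```

```bash
python3 plan.py 0.4545 0.0143 0.066 17
```

```text
t 18.48 p [0.4558 0.0147 0.1456] yaw 17.06 tilt [ 0.06 -0.01] F [ 0.3 -0.5  0.7] w 84.8 j [-0.13 -0.3   2.08 -0.    1.36 -2.  ]
wz total 0.06
tool shift mm [ 1.4 -0.  79.6]
```

>>> send_rows(
  steps=[
    [0.001,0,0.025,0,0,0],
    [0,0,0.03,0,0,0],
    [0,0,0.016,0,0,0],
    [0,0,0.009,0,0,0],
    [0,0,0,0,0,0],
    [0,0,0,0,0,0],
  ],
)

```text
time: 19.23
tool_pos: [0.4564, 0.0134, 0.0663]
tool_rot: [0.001, -0.148, 0.989, -0.0]
contact_force: [0.3, -0.4, -0.2]
gripper_width: 0.997
```

```bash
python3 plan.py 0.4545 0.0143 0.066 17;python3 - <<'E'
from h import *
im=manip.grab_frame('side')
cv2.imwrite('pics/side13x.png',cv2.resize(im[125:225,180:260],None,fx=6,fy=6,interpolation=cv2.INTER_CUBIC))
E
```

```text
t 19.23 p [0.4564 0.0134 0.0663] yaw 17.01 tilt [ 0.1  -0.02] F [ 0.3 -0.4 -0.2] w 84.7 j [-0.13 -0.2   2.14 -0.    1.2  -2.  ]
wz total 0.01
tool shift mm [1.5 1.4 0.3]
```

View pics/side13x.png

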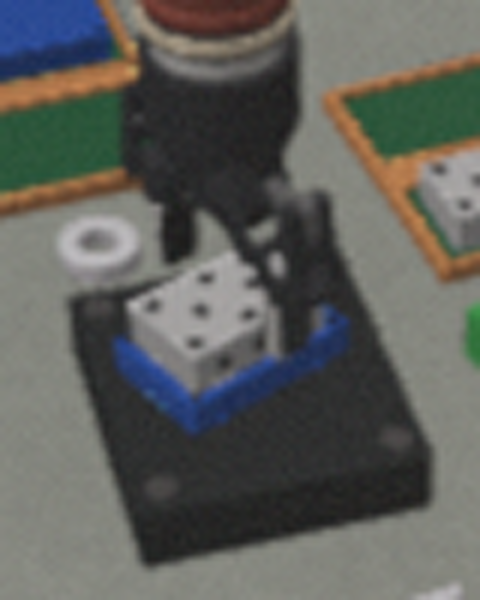

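>>> send_rows(
  steps=[
    [0.001,0.001,0,0,0,0],
    [0,0,0,0,0,0],
    [0,0,0,0,0,0],
    [0,0,0,0,0,0],
    [0,0,0,0,0,0],
  ],
  grip=0,
)

```text
time: 19.9
tool_pos: [0.4549, 0.014, 0.0662]
tool_rot: [0.001, -0.148, 0.989, -0.0]
contact_force: [-0.6, -1.8, 5.5]
gripper_width: 0.621
```

>>> send_rows(
  steps=[
    [0,0,-0.005,0,0,0],
    [0,0,-0.015,0,0,0],
    [0,0,-0.03,0,0,0],
    [0,0,-0.03,0,0,0],
    [0,0,-0.01,0,0,8.1],
    [0,0,0,0,0,8.2],
    [0,0,0,0,0,0],
  ],
)

```text
time: 20.78
tool_pos: [0.4535, 0.0144, 0.1548]
tool_rot: [-0.001, -0.007, 1.0, 0.0]
contact_force: [-0.1, 0.4, -8.9]
gripper_width: 0.616
```

```bash
python3 plan.py 0.652 0.212 0.15 0.7;python3 - <<'E'
from h import *
im=manip.grab_frame('side')
cv2.imwrite('pics/side14x.png',cv2.resize(im[105:225,160:280],None,fx=5,fy=5,interpolation=cv2.INTER_CUBIC))
E
```

```text
t 20.77 p [0.4535 0.0144 0.1548] yaw 0.82 tilt [-0.08  0.02] F [-0.1  0.4 -8.9] w 52.4 j [-0.13 -0.32  2.08  0.    1.38 -1.72]
wz total 0.12
tool shift mm [-200.9  195.2    4.6]
```

View pics/side14x.png

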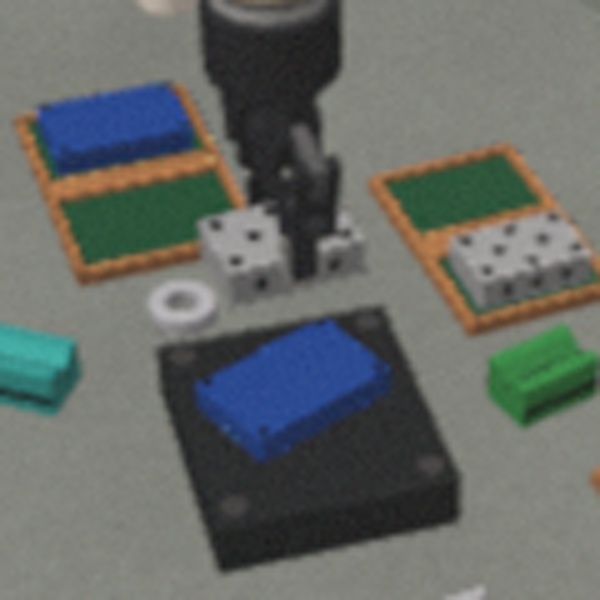

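>>> send_rows(
  steps=[
    [-0.03,0.03,0,0,0,0],
    [-0.038,0.037,0,0,0,0],
    [-0.038,0.037,0,0,0,0],
    [-0.038,0.037,0,0,0,0],
    [-0.03,0.03,0,0,0,0],
    [-0.02,0.016,0,0,0,0],
    [-0.006,0.007,0,0,0,0],
    [0,0,0,0,0,0],
  ],
)

```text
time: 21.82
tool_pos: [0.6512, 0.2107, 0.1542]
tool_rot: [-0.001, -0.007, 1.0, -0.0]
contact_force: [-0.1, -0.9, -7.4]
gripper_width: 0.613
```

```bash
python3 plan.py 0.652 0.212 0.013 0.7;python3 - <<'E'
from seg import *
img=manip.grab_frame('side');cv2.imwrite('pics/side15.png',img)
cv2.imwrite('pics/side15x.png',cv2.resize(img[80:190,190:310],None,fx=5,fy=5,interpolation=cv2.INTER_CUBIC))
img=manip.grab_frame('top');cv2.imwrite('pics/top15.png',img)
cv2.imwrite('pics/top15x.png',cv2.resize(img[165:245,180:260],None,fx=6,fy=6,interpolation=cv2.INTER_CUBIC))
E
```

```text
t 21.82 p [0.6512 0.2107 0.1542] yaw 0.79 tilt [-0.13 -0.04] F [-0.1 -0.9 -7.4] w 52.1 j [ 0.2   0.25  1.53 -0.    1.37 -1.38]
wz total 0.09
tool shift mm [ -1.2   1.4 141.2]
```

View pics/side15x.png

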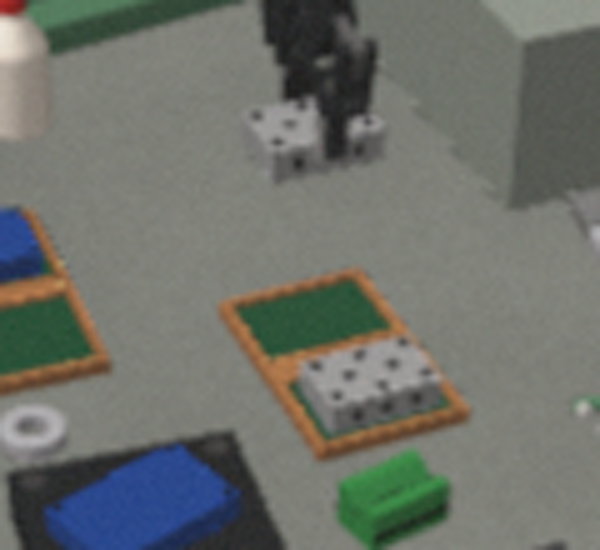

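View pics/top15x.png

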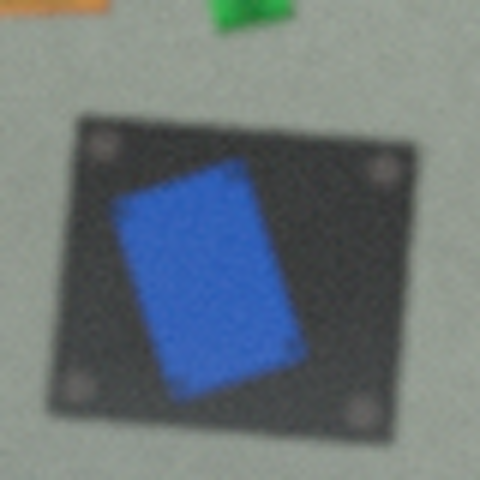

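>>> send_rows(
  steps=[
    [-0.001,0.001,0.035,0,0,0],
    [0,0,0.04,0,0,0],
    [0,0,0.03,0,0,0],
    [0,0,0.02,0,0,0],
    [0,0,0.008,0,0,0],
    [0,0,0.003,0,0,0],
    [0,0,0,0,0,0],
  ],
)

```text
time: 22.8
tool_pos: [0.6538, 0.2118, 0.0208]
tool_rot: [0.001, -0.006, 1.0, 0.0]
contact_force: [-0.3, 0.3, -8.1]
gripper_width: 0.618
```

```bash
python3 plan.py 0.652 0.212 0.013 0.7;python3 - <<'E'
from seg import *
img=manip.grab_frame('side');cv2.imwrite('pics/side16.png',img)
cv2.imwrite('pics/side16x.png',cv2.resize(img[100:180,220:300],None,fx=8,fy=7.5,interpolation=cv2.INTER_CUBIC))
im,H,S,V,B,G,R=up(cv2.imread('pics/top15.png'))
print('riser',W('top',(B-R>25),(190,185,240,235),.06))
im,H,S,V,B,G,R=up(cv2.imread('pics/side15.png'))
print('riser',W('side',(B-R>25),(190,160,245,205),.055))
E
```

```text
t 22.8 p [0.6538 0.2118 0.0208] yaw 0.72 tilt [0.13 0.02] F [-0.3  0.3 -8.1] w 52.5 j [ 0.21  0.39  1.59 -0.    1.16 -1.38]
wz total 0.02
tool shift mm [1.8 0.2 7.8]
riser [array([457. ,  17.2]), array([108.1,  74.1]), np.float64(18.0)]
riser [array([453.1,  11.7]), array([116.2,  88.3]), np.float64(18.1)]
```

View pics/side16x.png

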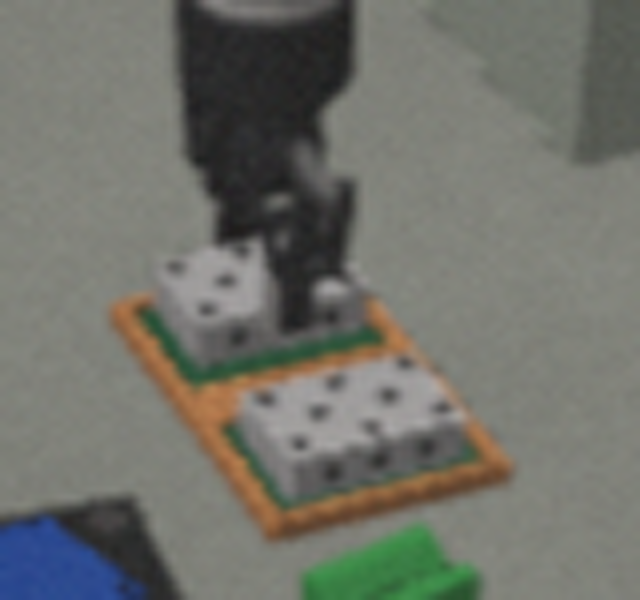

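>>> send_rows(
  steps=[
    [0.001,0,0.004,0,0,0],
    [0,0,0.002,0,0,0],
    [0,0,0.001,0,0,0],
    [0,0,0,0,0,0],
  ],
)

```text
time: 23.35
tool_pos: [0.6521, 0.2118, 0.0133]
tool_rot: [0.0, -0.006, 1.0, 0.0]
contact_force: [-3.4, 0.5, -0.6]
gripper_width: 0.611
```

>>> send_rows(
  steps=[
    [0,0,0.001,0,0,0],
    [0,0,0,0,0,0],
  ],
)

```text
time: 23.6
tool_pos: [0.6524, 0.2119, 0.0133]
tool_rot: [0.0, -0.006, 1.0, 0.0]
contact_force: [-5.4, -1.7, 3.5]
gripper_width: 0.613
```

>>> send_rows(
  steps=[
    [0,0,0,0,0,0],
    [0,0,0,0,0,0],
    [0,0,0,0,0,0],
    [0,0,0,0,0,0],
  ],
  grip=0.95,
)

```text
time: 24.1
tool_pos: [0.6521, 0.2117, 0.0115]
tool_rot: [0.0, -0.006, 1.0, 0.0]
contact_force: [0.4, -0.2, 1.0]
gripper_width: 0.951
```

>>> send_rows(
  steps=[
    [0,0,-0.01,0,0,0],
    [0,0,-0.03,0,0,0],
    [0,0,-0.05,0,0,0],
    [0,0,-0.04,0,0,0],
    [0,0,0,0,0,-8.6],
    [0,0,0,0,0,-8.7],
  ],
)

```text
time: 24.85
tool_pos: [0.6525, 0.2119, 0.1435]
tool_rot: [0.001, -0.159, 0.987, 0.0]
contact_force: [-0.5, 0.9, 0.2]
gripper_width: 0.948
```

```bash
python3 plan.py 0.456 0.016 0.14 18;python3 - <<'E'
from seg import *
img=manip.grab_frame('side');cv2.imwrite('pics/side17.png',img)
cv2.imwrite('pics/side17x.png',cv2.resize(img[100:180,220:300],None,fx=8,fy=7.5,interpolation=cv2.INTER_CUBIC))
cv2.imwrite('pics/side17y.png',cv2.resize(img[145:225,180:260],None,fx=7,fy=7,interpolation=cv2.INTER_CUBIC))
E
```

```text
t 24.85 p [0.6525 0.2119 0.1435] yaw 18.3 tilt [0.17 0.04] F [-0.5  0.9  0.2] w 80.5 j [ 0.21  0.25  1.54  0.    1.35 -1.68]
wz total 0.3
tool shift mm [ 247.5 -125.5    2.8]
```

View pics/side17x.png

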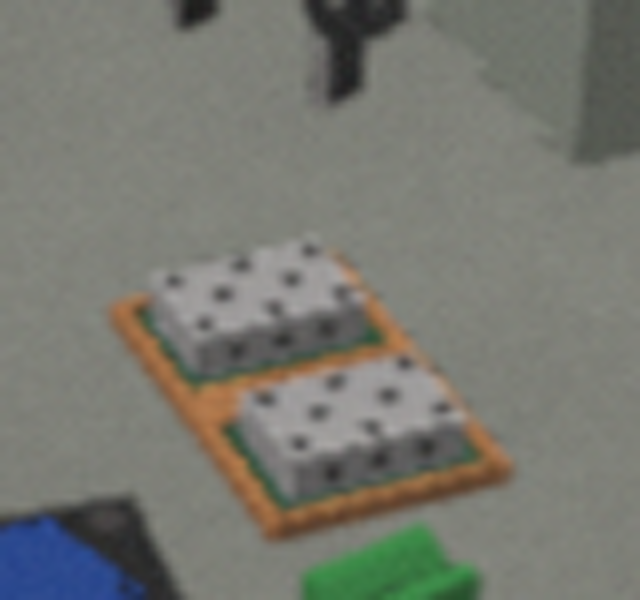

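View pics/side17y.png

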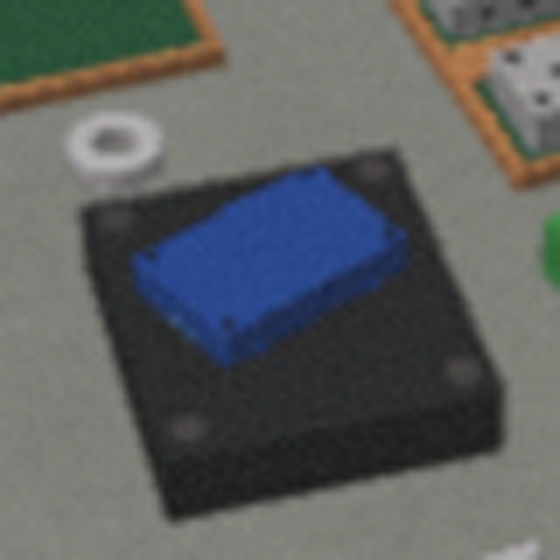

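```bash
python3 - <<'E'
from h import *
S=lambda a:(np.array(a)+.5)/7-.5+[180,145]
p=unproj('side',S([[135,262],[320,168],[409,233],[228,328]]),.06)[:,:2];print(p.round(4),p.mean(0))
for a,b in((0,1),(3,2),(0,3),(1,2)): d=p[b]-p[a];print(np.degrees(np.arctan2(d[1],d[0])),np.linalg.norm(d))
E
```

```text
[[ 3.967e-01  2.740e-02]
 [ 4.926e-01  5.650e-02]
 [ 5.132e-01  4.000e-04]
 [ 4.200e-01 -2.730e-02]] [0.45562068 0.01424166]
16.875900997819194 0.1002842528674204
16.541635231052595 0.09717219704203649
-66.90524928533812 0.05946545732560141
-69.9325165135819 0.059775142747462526
```

>>> send_rows(
  steps=[
    [0.025,-0.013,0,0,0,0.6],
    [0.041,-0.021,0,0,0,0],
    [0.041,-0.021,0,0,0,0],
    [0.041,-0.021,0,0,0,0],
    [0.041,-0.021,0,0,0,0],
    [0.035,-0.018,0,0,0,0],
    [0.022,-0.01,0,0,0,0],
    [0,0,0,0,0,0],
  ],
  grip=1,
)

```text
time: 25.9
tool_pos: [0.4542, 0.018, 0.1417]
tool_rot: [0.001, -0.15, 0.989, -0.0]
contact_force: [0.1, 0.4, 0.6]
gripper_width: 1.001
```

```bash
python3 plan.py 0.456 0.0158 0.0425 17.5
```

```text
t 25.9 p [0.4542 0.018  0.1417] yaw 17.21 tilt [ 0.07 -0.  ] F [0.1 0.4 0.6] w 85.1 j [-0.12 -0.3   2.09  0.    1.35 -2.  ]
wz total -0.29
tool shift mm [-0.9 -2.6 99.2]
```

>>> send_rows(
  steps=[
    [-0.001,-0.0025,0.03,0,0,0],
    [0,0,0.03,0,0,0],
    [0,0,0.018,0,0,0],
    [0,0,0,0,0,0],
    [0,0,0,0,0,0],
  ],
)

```text
time: 26.52
tool_pos: [0.4575, 0.0168, 0.0643]
tool_rot: [0.001, -0.151, 0.988, -0.0]
contact_force: [-0.3, 0.6, 0.0]
gripper_width: 1.001
```

```bash
python3 plan.py 0.456 0.0158 0.0425 17.5;python3 - <<'E'
from h import *
im=manip.grab_frame('side')
cv2.imwrite('pics/side18x.png',cv2.resize(im[135:215,180:260],None,fx=7,fy=7,interpolation=cv2.INTER_CUBIC))
E
```

```text
t 26.52 p [0.4575 0.0168 0.0643] yaw 17.42 tilt [ 0.09 -0.  ] F [-0.3  0.6  0. ] w 85.1 j [-0.13 -0.19  2.14  0.    1.19 -2.  ]
wz total -0.08
tool shift mm [ 1.7 -0.5 21.8]
```

View pics/side18x.png

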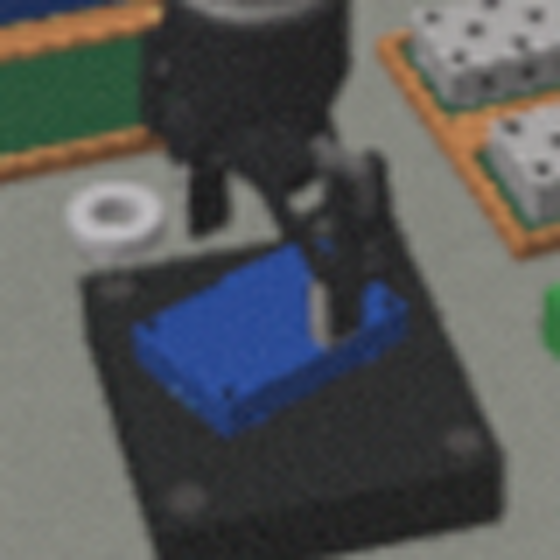

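>>> send_rows(
  steps=[
    [0.001,0,0.008,0,0,0],
    [0,0,0.006,0,0,0],
    [0,0,0.005,0,0,0],
    [0,0,0.002,0,0,0],
    [0,0,0,0,0,0],
  ],
)

```text
time: 27.2
tool_pos: [0.4553, 0.0162, 0.0421]
tool_rot: [-0.0, -0.151, 0.988, 0.0]
contact_force: [-0.4, -0.3, 0.8]
gripper_width: 1.003
```

```bash
python3 plan.py 0.456 0.0158 0.0425 17.5;python3 - <<'E'
from h import *
im=manip.grab_frame('side')
cv2.imwrite('pics/side19x.png',cv2.resize(im[135:215,180:260],None,fx=7,fy=7,interpolation=cv2.INTER_CUBIC))
E
```

```text
t 27.2 p [0.4553 0.0162 0.0421] yaw 17.41 tilt [-0.02  0.  ] F [-0.4 -0.3  0.8] w 85.3 j [-0.13 -0.16  2.15  0.    1.15 -2.  ]
wz total -0.09
tool shift mm [-0.5 -0.6 -0.4]
```

View pics/side19x.png

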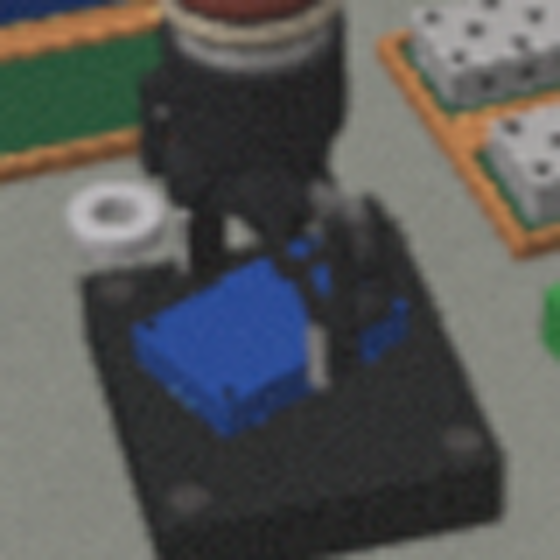

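>>> send_rows(
  steps=[
    [0,0,0,0,0,0],
    [0,0,0,0,0,0],
    [0,0,0,0,0,0],
    [0,0,0,0,0,0],
    [0,0,0,0,0,0],
  ],
  grip=0,
)

```text
time: 27.88
tool_pos: [0.4561, 0.0161, 0.0431]
tool_rot: [0.001, -0.151, 0.988, -0.0]
contact_force: [-1.0, -1.3, 5.7]
gripper_width: 0.748
```

>>> send_rows(
  steps=[
    [0,0,-0.005,0,0,0],
    [0,0,-0.015,0,0,0],
    [0,0,-0.03,0,0,0],
    [0,0,-0.03,0,0,9.7],
    [0,0,-0.01,0,0,9.7],
    [0,0,0,0,0,0],
    [0,0,0,0,0,0],
  ],
)

```text
time: 28.75
tool_pos: [0.4547, 0.0163, 0.1314]
tool_rot: [-0.001, 0.016, 1.0, 0.0]
contact_force: [-1.2, -0.1, -4.5]
gripper_width: 0.749
```

```bash
python3 plan.py 0.440 0.268 0.13 -1.9;python3 - <<'E'
from h import *
im=manip.grab_frame('side')
cv2.imwrite('pics/side20x.png',cv2.resize(im[105:215,155:265],None,fx=5,fy=5,interpolation=cv2.INTER_CUBIC))
E
```

```text
t 28.75 p [0.4547 0.0163 0.1314] yaw -1.85 tilt [-0.1   0.01] F [-1.2 -0.1 -4.5] w 63.7 j [-0.13 -0.29  2.1   0.    1.34 -1.67]
wz total 0.05
tool shift mm [ 23.  251.1   1.5]
```

View pics/side20x.png

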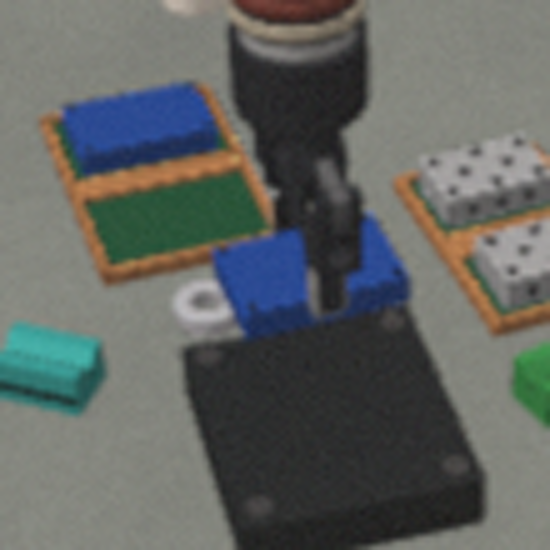

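>>> send_rows(
  steps=[
    [0.002,0.03,0,0,0,0],
    [0.004,0.045,0,0,0,0],
    [0.004,0.045,0,0,0,0],
    [0.004,0.045,0,0,0,0],
    [0.004,0.045,0,0,0,0],
    [0.003,0.03,0,0,0,0],
    [0.002,0.011,0,0,0,0],
    [0,0,0,0,0,0],
  ],
)

```text
time: 29.8
tool_pos: [0.4406, 0.2677, 0.1315]
tool_rot: [-0.001, 0.017, 1.0, -0.001]
contact_force: [-0.1, -0.2, -4.4]
gripper_width: 0.751
```

```bash
python3 plan.py 0.440 0.268 0.0095 -1.9
```

```text
t 29.8 p [0.4406 0.2677 0.1315] yaw -1.89 tilt [-0.08 -0.07] F [-0.1 -0.2 -4.4] w 63.8 j [ 0.4  -0.13  1.96 -0.    1.31 -1.14]
wz total 0.01
tool shift mm [  0.4   0.4 122. ]
```

>>> send_rows(
  steps=[
    [0,0,0.03,0,0,0],
    [0,0,0.035,0,0,0],
    [0,0,0.028,0,0,0],
    [0,0,0.015,0,0,0],
    [0,0,0.007,0,0,0],
    [0,0,0.002,0,0,0],
    [0,0,0,0,0,0],
  ],
)

```text
time: 30.68
tool_pos: [0.442, 0.2681, 0.0163]
tool_rot: [0.001, 0.017, 1.0, 0.0]
contact_force: [-0.3, -0.5, -3.2]
gripper_width: 0.753
```

```bash
python3 plan.py 0.440 0.268 0.0095 -1.9;python3 - <<'E'
from h import *
im=manip.grab_frame('side')
cv2.imwrite('pics/side21x.png',cv2.resize(im[90:175,145:235],None,fx=7,fy=7,interpolation=cv2.INTER_CUBIC))
E
```

```text
t 30.68 p [0.442  0.2681 0.0163] yaw -1.98 tilt [0.1  0.04] F [-0.3 -0.5 -3.2] w 64.0 j [ 0.4   0.04  2.02 -0.    1.09 -1.13]
wz total -0.08
tool shift mm [ 2.  -0.2  6.8]
```

View pics/side21x.png

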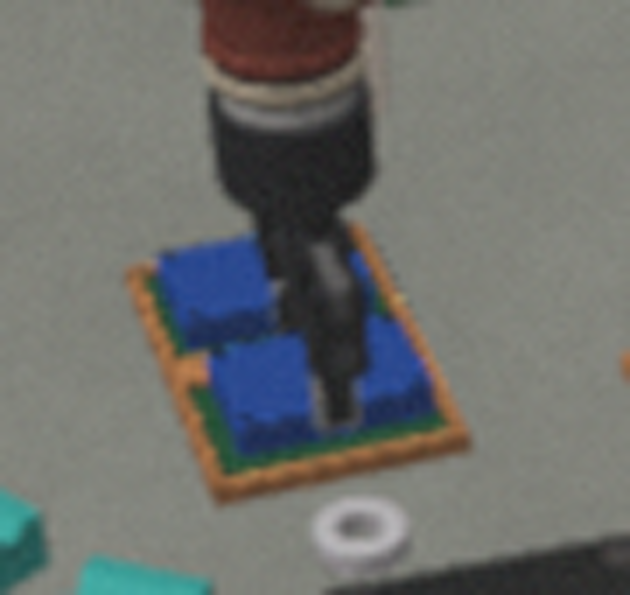

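>>> send_rows(
  steps=[
    [0.002,0,0.003,0,0,0],
    [0,0,0.002,0,0,0],
    [0,0,0.001,0,0,0],
    [0,0,0,0,0,0],
  ],
)

```text
time: 31.22
tool_pos: [0.4394, 0.2681, 0.0101]
tool_rot: [0.0, 0.017, 1.0, -0.0]
contact_force: [-3.2, -1.5, 3.7]
gripper_width: 0.754
```

>>> send_rows(
  steps=[
    [0,0,0.001,0,0,0],
    [0,0,0,0,0,0],
  ],
)

```text
time: 31.48
tool_pos: [0.4394, 0.2681, 0.0101]
tool_rot: [-0.0, 0.017, 1.0, -0.0]
contact_force: [-7.7, -2.5, 12.5]
gripper_width: 0.751
```

Seated with about 12 N; I back off slightly, release, rise and look.

>>> send_rows(
  steps=[
    [0,0,-0.001,0,0,0],
    [0,0,0,0,0,0],
    [0,0,0,0,0,0],
    [0,0,0,0,0,0],
  ],
  grip=1,
)

```text
time: 31.98
tool_pos: [0.4392, 0.2679, 0.0092]
tool_rot: [0.0, 0.017, 1.0, 0.0]
contact_force: [-0.3, -0.0, 0.2]
gripper_width: 1.002
```

>>> send_rows(
  steps=[
    [0,0,-0.008,0,0,0],
    [0,0,-0.025,0,0,0],
    [0,0,-0.045,0,0,0],
    [0,0,-0.05,0,0,0],
    [0,0,-0.03,0,0,0],
    [0,0.04,0,0,0,0],
    [0,0.05,0,0,0,0],
    [0,0.05,0,0,0,0],
  ],
)

```text
time: 32.98
tool_pos: [0.4442, 0.4093, 0.1683]
tool_rot: [0.001, 0.018, 1.0, 0.0]
contact_force: [0.4, -0.2, 0.4]
gripper_width: 0.999
```

>>> send_rows(
  steps=[
    [0.02,0.05,0,0,0,0],
    [0.02,0.05,0,0,0,0],
    [0.03,0.05,0,0,0,0],
    [0.03,0.05,0,0,0,0],
    [0,0,0,0,0,0],
    [0,0,0,0,0,0],
  ],
)

```text
time: 33.72
tool_pos: [0.351, 0.611, 0.1674]
tool_rot: [0.0, 0.017, 1.0, -0.0]
contact_force: [-0.3, -0.6, 0.4]
gripper_width: 0.997
```

```bash
python3 plan.py;python3 - <<'E'
from seg import *
for n in('side','top'):
    cv2.imwrite(f'pics/{n}30.png',manip.grab_frame(n))
t=cv2.imread('pics/top30.png');s=cv2.imread('pics/side30.png')
R=lambda c,k:cv2.resize(c,None,fx=k,fy=k,interpolation=cv2.INTER_CUBIC)
cv2.imwrite('pics/t30a.png',R(t[120:250,75:235],5));cv2.imwrite('pics/t30b.png',R(t[85:245,200:375],3.7))
cv2.imwrite('pics/s30a.png',R(s[110:220,150:300],5))
E
```

```text
t 33.73 p [0.351  0.611  0.1674] yaw -1.96 tilt [ 0.02 -0.03] F [-0.3 -0.6  0.4] w 84.7 j [ 0.94  0.28  1.47 -0.    1.39 -0.59]
```

View pics/t30a.png

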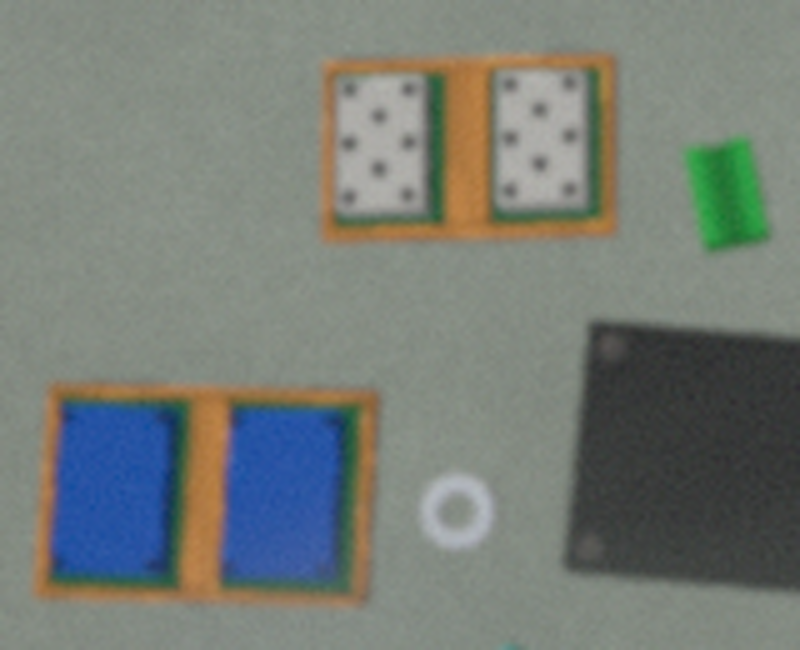

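View pics/t30b.png

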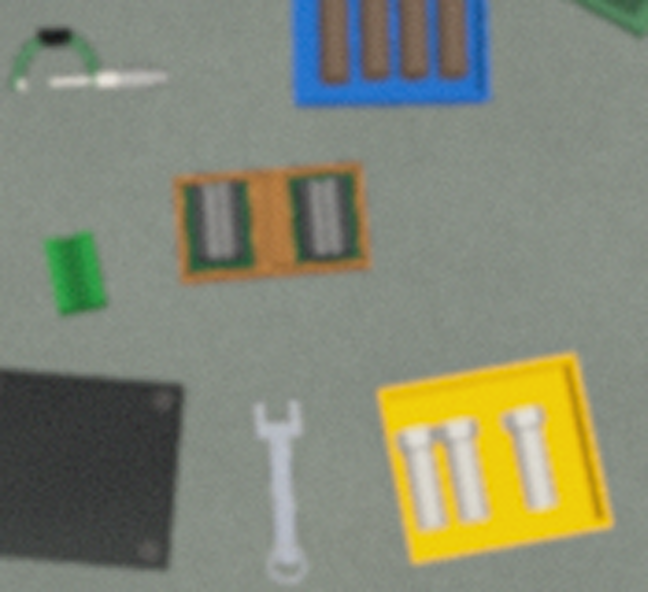

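View pics/s30a.png

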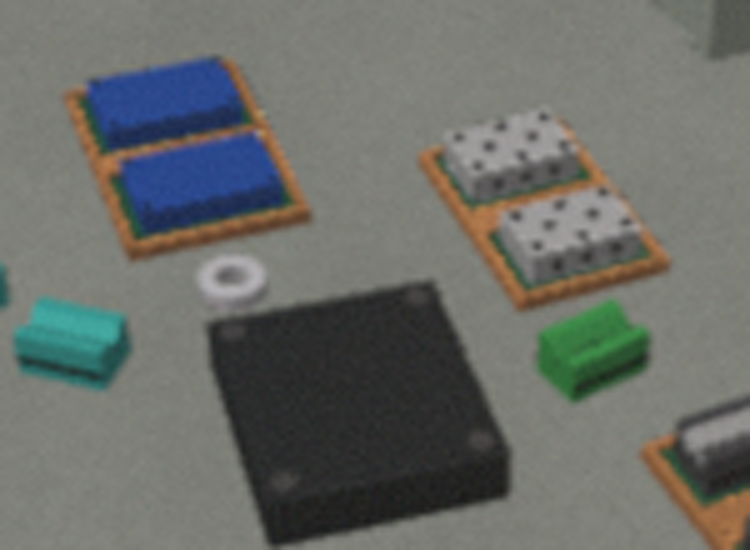

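View pics/side30.png

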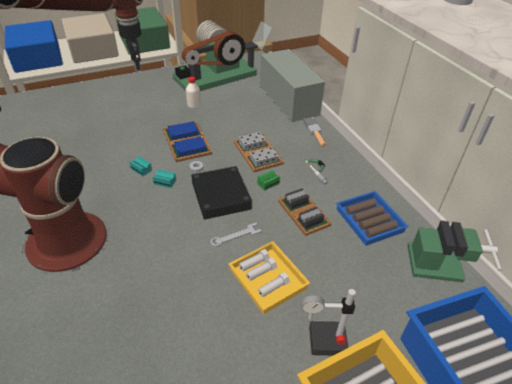

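```bash
python3 -c "
from plant import manip
print(manip.job_done())"
```

```text
the job is handed in; nothing more can be done
None
```

The set-up is apart and put away, top piece first, and the job is handed in at about 34 s of the 128 s allowed.

- **Shaft:** it lies flat in the free half of the yellow tray, parallel to the two finished shafts, with its head the same way.
- **V-block, drilled block and blue riser:** each sits upright in the empty bed beside its twin. The last top and side pictures show felt round each piece that matches its twin's.
- **Left alone:** the micrometer, the dial gauge stand and the look-alikes look just as they did at the start.
- **Forces and stop position:** the most I read at the wrist was about 15 N, while setting the riser down. The arm stopped clear of everything with the gripper open.

No final check failed. Two measurements disagreed along the way:
- **Cameras:** the two views differed by 2–4 mm on positions, so I used values between them.
- **Downward moves:** the longer ones stopped 2–4 mm short by the measured height, so I did the last few millimetres in small steps until I felt contact.

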